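# Prop the sprung catch and unload the cigar mould

## Task

Take the loaded cigar mould off the sloping bed and put it in the wooden tray. A sprung red catch holds the mould down: slide the wooden wedge, thin end first, down the slope between the metal guide block and the red pin, fully home, let go of it so that it alone holds the catch back, then lift the mould out, set it down (do not drop it) flat in the tray with the cigars upward, and let go. Leave the wedge in place holding the catch, and do not disturb the other things on the bench.

Things in the scene. Friction and masses are not known exactly. Their poses are not given: they have to be found in the camera images.
- bed: Dark wooden board 200 x 300 mm sloping 30 degrees, rising away from the robot, on a fixed stand yawed a little. Origin: middle of its upper face, 140 mm above the table; x up the slope, y across it to the left (level), z square out. The mould lies centred at x -1, y -50 mm, long side along y, between brass lugs and a stop 10 mm high; nothing stands beside the middle of its long sides.
- guide_corner (a point): On the fixed metal guide block (36 mm high, bed x -50 to +20, y +60 to +80 mm): its upper-end edge on the pin's side, half-way up, at bed x +20, y +80, z +18 mm. The wedge's shoulder butts against the block's upper-end face (bed x +20); its straight side runs along the face at bed y +80.
- catch (a joint): Sprung red catch, slides along bed +y: 0 m at rest, grows as pushed back, end stop 0.022. Spring 2.6 N at rest, 4.6 N at 0.016. Its nose (30 mm wide, 22 to 32 mm above the board) reaches 12 mm over the mould's left end, so the mould is free beyond about 0.013. The wedge fully home holds it at about 0.016. It springs back unless propped.
- catch_pin (a point): Half-way up the red pin of the catch (12 mm diameter, 44 mm high, square to the board), moving with it. At rest at bed x +10, y +95, z +22 mm; the gap between guide block and pin is then 9 mm.
- wedge_grip (a point): Centre of the handle of the loose light-wood wedge (60 g), lying on the table, 34 mm high (this point 17 mm up). x points to its thin tip, z up. Handle: x -20 to +20, y -15.5 to +15.5 mm. It is used lying on the board, same side up, tip down the slope, straight (left) side to the guide; home when its shoulder meets the guide's end. Pushing it in takes about 4 to 12 N.
- wedge: The same wedge; origin under the middle of its handle. Blade ahead of the handle: left side straight at y +9.5 mm from the shoulder (a 6 mm step at x +20) to the tip; right side at y -15.5 up to x +40, then tapering to y +4.5 at the tip, x +90 mm (tip 5 mm thick, full thickness 25 mm).
- mould_center (a point): Centre of the loose black plastic mould, 54 (its x) x 150 (its y) x 36 mm high (its z, cigars upward), 0.2 to 0.35 kg; 18 mm above its underside. Five brown cigars lie between six ribs; the +y end is a bare land 25 mm long, 20 mm high, under the catch. Grip it across its 54 mm width, half-way along. At the start it lies on the bed, tilted with it.
- mould: The same mould; origin at the middle of its underside.
- tray: Light wooden tray, fixed on the table: outside 205 (x) x 115 (y) x 16 mm high, walls 6 mm, floor 6 mm thick. Origin: middle of its underside; the mould goes in with its long side along the tray's x, either way round.
- glass: Bystander: glass cup, 64 mm wide, 50 mm high; origin under its middle.
- gum_jar: Bystander: jar with a white lid, 60 mm wide, 75 mm high; origin under its middle.
- bottle: Bystander: amber bottle, 60 mm wide, 150 mm high; origin under its middle.
- gauge: Bystander: flat brass ring gauge 70 x 110 x 10 mm; origin under its middle.
- round_knife: Bystander: round flat knife, 90 mm across, 14 mm high; origin under its middle.
- empty_mould: Bystander: a second black mould, empty, 54 x 150 x 36 mm, lying flat at the robot's right side; origin under its middle.
- band_box: Bystander: red box 70 x 100 x 35 mm; origin under its middle.
There are look-alikes about, which are no part of the job. Leave any blue look-alike of the wedge alone. What is shaped like the mould but yellow is not meant.

How it is judged (in metres and radians):
On the way, in this order (a step that is already met when the one before it is completed fails the run):
1. the wedge alone, let go by the robot, holds the catch back by 14 mm or more, with the mould still in its place on the bed (value of joint catch above 0.014 m and contact force between wedge and bed above 0.8 N and x of wedge_grip in the frame of bed between 0.02 and 0.07 m and y of wedge_grip in the frame of bed between 0.065 and 0.115 m and contact force between each of the fingers, the arm and wedge below 0.1 N and contact force between the fingers and bed below 0.1 N and distance of mould_center from where it was at the start of the episode below 0.02 m), for 0.3 s.
2. the mould is lifted out of the bed, 60 mm or more from its start, with the catch still propped by the wedge (value of joint catch above 0.014 m and contact force between wedge and bed above 0.8 N and x of wedge_grip in the frame of bed between 0.02 and 0.07 m and y of wedge_grip in the frame of bed between 0.065 and 0.115 m and distance of mould_center from where it was at the start of the episode above 0.06 m and contact force between the fingers and mould above 0.5 N), for 0.05 s.
3. the mould, still in the fingers, is within 15 mm of the tray's floor, over the tray, and slow (not dropped) (x of mould_center in the frame of tray between -0.035 and 0.035 m and y of mould_center in the frame of tray between -0.035 and 0.035 m and z of mould_center in the frame of tray below 0.039 m and contact force between the fingers and mould above 0.3 N and linear speed of mould below 0.1 m/s), for 0.03 s.
At the end, for the whole second after the job is handed in: The mould lies flat (within 0.1 rad, cigars up) on the tray's floor, its centre within 35 mm of the tray's middle along both tray axes, at rest and released; the wedge still holds the catch back by 14 mm or more and is at rest (value of joint catch above 0.014 m and contact force between wedge and bed above 0.8 N and x of wedge_grip in the frame of bed between 0.02 and 0.07 m and y of wedge_grip in the frame of bed between 0.065 and 0.115 m and x of mould_center in the frame of tray between -0.035 and 0.035 m and y of mould_center in the frame of tray between -0.035 and 0.035 m and z of mould_center in the frame of tray below 0.029 m and angle between mould's own z axis and vertical below 0.1 rad and contact force between mould and tray above 0.5 N and linear speed of each of mould, wedge below 0.02 m/s); the robot touches nothing.
It fails at once if a bystander is moved by more than 30 mm (distance of any of glass, gum_jar, bottle, gauge, round_knife, empty_mould, band_box from where it was at the start of the episode above 0.03 m).
It also fails if it takes over 64 s, if anything falls off the work surface, if the arm or the gripper's body presses on something with over 40 N, if the wrist force passes 120 N, or if a joint passes its speed limit or range.

## Robot

A 6-joint arm with a two-finger parallel gripper is mounted at the origin on the work surface. World frame = base frame: x ahead of the robot, y to its left, z up, the work surface at z = 0. Lengths are in mm, angles in rad, forces in N, time in s.
With the tool pointing down it reaches from about 350 to 875 mm from the base axis. Payload 4.2 kg.
Tool frame: the origin (TCP) lies midway between the tips of the shut fingers; the grasp point (between the pads) lies arm.grip_depth behind it (arm.grip_depth is the distance from the TCP to the grasp point, in mm); z points along the fingers, y is the direction in which the jaws open and shut (so a half turn about z gives the same grasp; the last joint's range is limited). The gripper opens to 85 mm and grips with 20 to 120 N. Pads are 22 mm wide; open, the fingers measure 114 mm over their backs; the gripper's body (76 mm by 85 mm) begins 54 mm behind the grasp point. The pads swing forward as they close: fully open they stand 13 mm farther back than shut.
Start: joints at [-0.853, 0.385, 0.008, 0, -1.194, -0.259], TCP at [276.807, -560.337, 231.312] pointing down, gripper open.
Joint ranges: [-3.14, 3.14], [-1.21, 2.06], [-1.07, 1.41], [-3.16, 2.05], [-2.99, -0.16], [-3.1, 3.1]. Speed limits (rad/s): [2.79, 2.79, 3.14, 3.14, 3.14, 3.14].

## Interface

Orientations are given as a unit quaternion [x, y, z, w].
In Python, from bench import arm gives the robot as it stands.
- The arm moves only by the tool play_rows, never from a script. Its argument "motion" is one flat list of numbers, 7 for each row, row after row: the opening in per cent of the stroke, from 0 (shut) to 100 (fully open), then the shift along the world's x, y, z in cm, then the turn, a rotation vector about the world's x, y, z in degrees. A call has 1 to 5 rows; each row is the pose to reach, as a shift and turn from the pose commanded when the call began; what a row does not reach only later rows make up. A row lasts 1/8 s, in which the tool goes at most 62.5 mm and 10.7 degrees, less where a joint would pass 70% of its speed; a pose out of reach is approached as far as the arm can. A call with a gripper value outside its range is refused whole. The fingers move at their own pace and stop on an object; the grip force is fixed at half the most. Time passes only in rows, so rows that repeat a pose let the fingers close. It gives the time, the measured TCP pose, the force and the opening at its end, in the units of the state.
- arm.read_state(): the state, without advancing time (a new reading comes with each control period).
- arm.get_image(name): name is "scene" or "top"; returns (picture, depth): 480x640x3 uint8, red, green, blue; 480x640 float32, mm along the optical axis (not along the pixel's ray), 0 where there is no reading.
- arm.camera_info(name): a dict with "fovy" (degrees; the focal length in pixels is half the picture's height over the tangent of half this angle, whatever the lens; pixels are square), "cx", "cy" (the principal point, pixels), "R" (3x3) and "t" (3): a world point X has camera coordinates R X + t. Camera axes: x right, y down, z forward; pixel columns grow to the right and rows downward; lengths in mm; the calibration is good to about 2 mm. A picture is of the moment at which its call begins. camera_info takes no time and is no camera call.
- arm.job_done(): hands the job in, once; it reports no verdict.
Trained networks look in the newest picture that a camera, given by its name, has taken for a name from the list of things; names that differ only in an ending like _2 or _b are one class to them, and where a whole thing is asked for, a point or a joint stands for the part that bears it (a point fixed in the world has none). Each returns a list of dicts, best first, with "confidence" (0 to 1); they miss things now and then, are a little off and sometimes report something else, mostly with a low value. They report only what shows in the picture. A call takes as long as a camera call. They do not tell look-alikes from the thing itself.
- arm.outline_of(thing, camera): "mask" (480x640 bool, what is visible of it) and "extent" ([left, top, width, height] in pixels, round what is visible of it).
- arm.place_of(thing, camera): "uv" ([column, row] in pixels: a listed point, or the origin of a listed thing).
The state is a dict: "clock": time; "joints": joint angles; "joint_vel": joint speeds; "joint_efforts": joint torques, N m; "position": TCP position; "ee_rot": TCP orientation; "contact_force": force on the tool from outside, world axes, zero at the start; "wrist_torque": the same for the moment, N m; "gripper_width": finger opening in mm.
Only numpy, scipy, OpenCV 4.12 (cv2) and the standard library are available. Lean on these libraries where they do the work, as an engineer would, in place of code of your own. Each camera call takes 0.05 s, during which the arm holds its last target.

## Working session

There is one attempt and no reset: what is moved stays moved. The work goes in short steps, Python scripts to look and compute and a tool call to move; the robot and the scene stay as the last step left them, time stands still between calls to the robot, and variables do not carry over. Pictures are saved under pics/ and viewed, and the job is handed in when it is done.

Besides the shell and the picture viewer there is one more tool, called as name(argument=value, ...) on one line, values as JSON. play_rows: Moves the arm, as the interface text tells. Its arguments: {"type":"object","properties":{"motion":{"type":"array","items":{"type":"number"}}},"required":["motion"]}

```bash
ls; mkdir -p pics; python3 - <<'E'
from bench import arm
import cv2, numpy as np
print(arm.read_state()); print(arm.grip_depth)
for n in ["scene","top"]:
    p,d=arm.get_image(n); cv2.imwrite(f"pics/{n}0.png",p[:,:,::-1]); np.savez(f"{n}0.npz",p=p,d=d)
    print(n,arm.camera_info(n))
E
```

```text
pics
{'clock': 0.0, 'joints': array([-8.53393812e-01,  3.85569193e-01,  6.60875475e-03, -5.01000107e-04,
       -1.19402025e+00, -2.58585506e-01]), 'joint_vel': array([1.03770600e-03, 7.56218120e-05, 6.22305043e-04, 5.68905002e-06,
       7.54909926e-04, 6.84036979e-04]), 'joint_efforts': array([ 3.51107228e-04, -3.92285979e+01,  1.88404495e+01,  4.18626890e+00,
       -4.67028294e-03, -2.12490488e-05]), 'position': array([ 276.54653224, -559.82189906,  230.20699471]), 'ee_rot': array([-2.27311423e-01,  9.73821477e-01,  1.07385637e-03, -3.06421882e-04]), 'contact_force': array([-0.09736267, -0.53550947, -0.7170091 ]), 'wrist_torque': array([ 0.00357078,  0.06437331, -0.02822378]), 'gripper_width': 85.24995129730917}
18.700000000000003
scene {'fovy': 50.973583281527695, 'cx': 319.16429783030884, 'cy': 242.40442174642487, 'R': array([[-0.88660394,  0.46252111, -0.00276997],
       [ 0.3135947 ,  0.59670414, -0.73864913],
       [-0.33998796, -0.65575788, -0.67408441]]), 't': array([ 437.38579312,  -87.81788676, 1590.14767863])}
top {'fovy': 56.740981078196775, 'cx': 316.8516689705842, 'cy': 237.8481032934424, 'R': array([[ 0.02745208, -0.99962228, -0.00129507],
       [-0.98012803, -0.02666206, -0.19656597],
       [ 0.19645719,  0.00666548, -0.98048975]]), 't': array([ -17.22752604,  505.45428762, 1345.26707471])}
```

View pics/scene0.png

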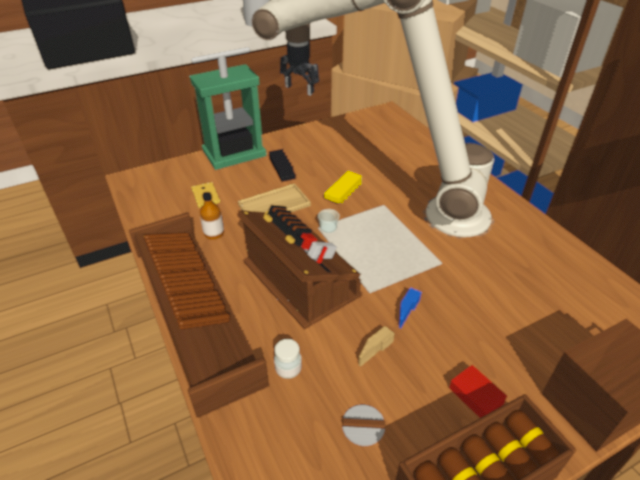

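View pics/top0.png

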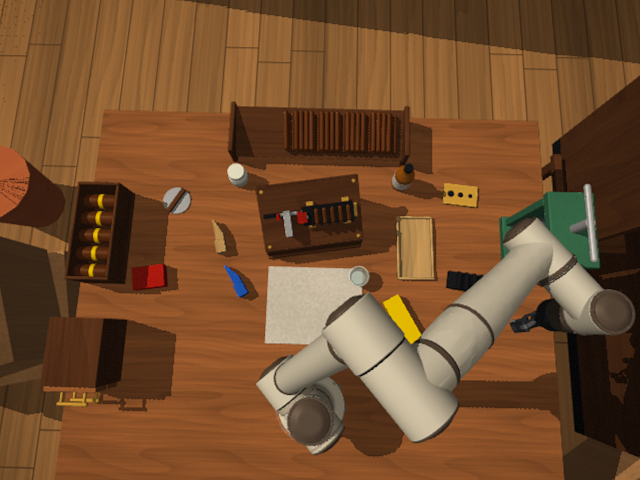

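Scene picture: the light-wood wedge is at about (376,345) and its blue look-alike at (409,305). The black loaded mould is on the bed at (300,232), with a yellow look-alike at (343,187). The tray is at (275,200). In the top view these are wedge (221,238), blue (236,281), mould (332,214), yellow (402,318) and tray (416,248).

```bash
cat > h.py <<'E'
import numpy as np, cv2
from bench import arm
def K(n):
    c=arm.camera_info(n); f=240/np.tan(np.radians(c['fovy'])/2)
    return f,c['cx'],c['cy'],np.array(c['R']),np.array(c['t'])
def pts(n,d,m=None):
    f,cx,cy,R,t=K(n)
    v,u=np.nonzero((d>0) if m is None else ((d>0)&m))
    z=d[v,u]; C=np.stack([(u-cx)/f*z,(v-cy)/f*z,z],1)
    return (C-t)@R, u, v
def proj(n,X):
    f,cx,cy,R,t=K(n); C=np.atleast_2d(X)@R.T+t
    return np.stack([cx+f*C[:,0]/C[:,2],cy+f*C[:,1]/C[:,2]],1)
def ray(n,uv):
    f,cx,cy,R,t=K(n); d=R.T@np.array([(uv[0]-cx)/f,(uv[1]-cy)/f,1]); return -R.T@t,d
def onz(n,uv,z):
    o,d=ray(n,uv); return o+d*(z-o[2])/d[2]
def tri(uv1,uv2):
    o1,d1=ray('scene',uv1);o2,d2=ray('top',uv2)
    A=np.stack([d1,-d2],1); s=np.linalg.lstsq(A,o2-o1,rcond=None)[0]
    p,q=o1+d1*s[0],o2+d2*s[1]; return (p+q)/2,np.linalg.norm(p-q)
E
python3 - <<'E'
from h import *
np.set_printoptions(precision=1,suppress=True)
for t in ["scene","top"]: arm.get_image(t)
for t in ["bed","guide_corner","catch_pin","wedge_grip","wedge","mould_center","mould","tray"]:
    r={}
    for n in ["scene","top"]:
        l=arm.place_of(t,n); r[n]=l
        print(t,n,[(np.round(x['uv'],1),round(x['confidence'],2)) for x in l[:3]])
    if r['scene'] and r['top']: print("   ",*tri(r['scene'][0]['uv'],r['top'][0]['uv']))
import pickle
M={}
for t in ["bed","wedge","mould","tray"]:
    for n in ["scene","top"]:
        l=arm.outline_of(t,n); M[t,n]=[(x['mask'],x['confidence'],x['extent']) for x in l]
        print(t,n,[(x['extent'],round(x['confidence'],2)) for x in l[:3]])
pickle.dump(M,open('M.pkl','wb'))
for n,b in [("scene",(330,190,250)),("scene",(330,270,110)),("top",(200,170,180))]:
    p=np.load(n+"0.npz")['p']; x,y,w=b; h=int(w*.75)
    if b[2]==250: x,y=225,170
    if b[2]==180: x,y=200,150
    cv2.imwrite(f"pics/crop_{n}_{w}.png",cv2.resize(p[y:y+h,x:x+w,::-1],(800,600),interpolation=cv2.INTER_CUBIC))
E
```

```text
bed scene [(array([299.7, 241.7]), 0.69)]
bed top [(array([310.1, 213.3]), 0.86)]
    [560.8  18.9 137.4] 2.9573975198635676
guide_corner scene [(array([315.4, 250.5]), 0.55), (array([287.4, 367.5]), 0.55)]
guide_corner top [(array([283.2, 213. ]), 0.63), (array([238.9, 177. ]), 0.23)]
    [553.2  95.6 166.6] 0.3123828166298563
catch_pin scene [(array([322.2, 252.8]), 0.66)]
catch_pin top []
wedge_grip scene [(array([383.4, 337.4]), 0.97), (array([410. , 297.1]), 0.94), (array([475.3, 395.1]), 0.18)]
wedge_grip top [(array([246. , 290.9]), 0.84), (array([222.1, 246.9]), 0.79), (array([326.2, 213.5]), 0.49)]
    [ 372.6  223.2 -146.1] 59.82483970455403
wedge scene [(array([383.4, 340.1]), 0.76), (array([411.1, 305. ]), 0.75)]
wedge top [(array([220.9, 247.9]), 0.81), (array([240.5, 287.8]), 0.64)]
    [474.2 304.5   6.3] 3.0095516467700825
mould_center scene [(array([292.8, 225. ]), 0.78), (array([344.4, 189.1]), 0.7)]
mould_center top [(array([326.9, 211.3]), 0.96), (array([401.2, 323.2]), 0.82), (array([184.3, 201.4]), 0.63)]
    [560.2 -28.9 158.5] 8.973321844436931
mould scene [(a
[... 190 characters left out ...]
29)]
    [570.2 -32.1 126.4] 4.615354709885286
tray scene [(array([275.7, 205.4]), 0.87)]
tray top [(array([413.5, 249.2]), 0.67)]
    [ 487.4 -317.8   -5.7] 0.9584740172204834
bed scene [([239.5, 212.6, 121.0, 119.8], 0.73)]
bed top [([257.2, 174.4, 108.5, 84.5], 0.75)]
wedge scene [([398.6, 289.2, 22.2, 35.5], 0.71), ([358.4, 325.7, 32.0, 39.8], 0.68)]
wedge top [([211.9, 218.9, 14.5, 32.9], 0.67), ([224.6, 268.5, 26.6, 29.1], 0.5)]
mould scene [([324.1, 171.3, 38.1, 28.8], 0.91), ([267.9, 208.9, 44.5, 34.1], 0.89)]
mould top [([382.6, 294.0, 35.1, 50.6], 0.92), ([300.9, 199.0, 53.0, 26.7], 0.65)]
tray scene [([241.3, 186.6, 70.4, 28.8], 0.65)]
tray top [([395.2, 214.3, 38.1, 64.9], 0.59)]
```

View pics/crop_scene_250.png

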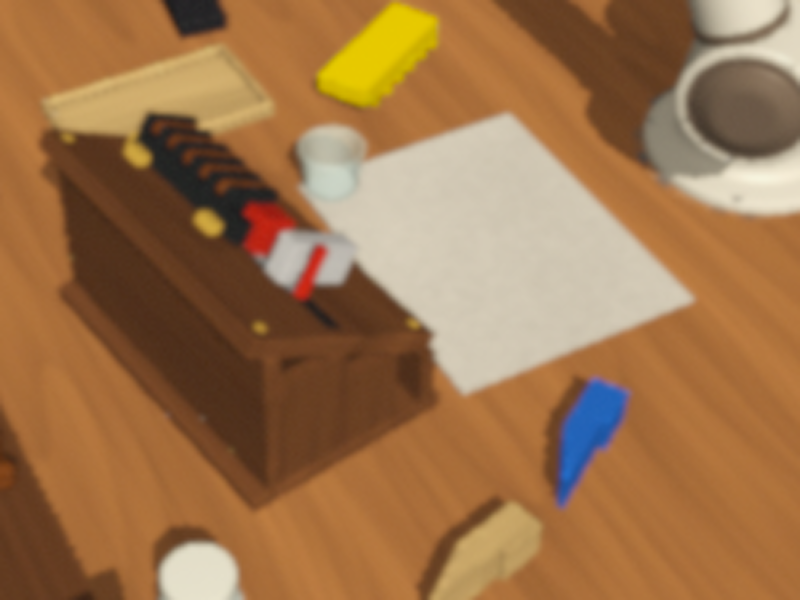

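View pics/crop_scene_110.png

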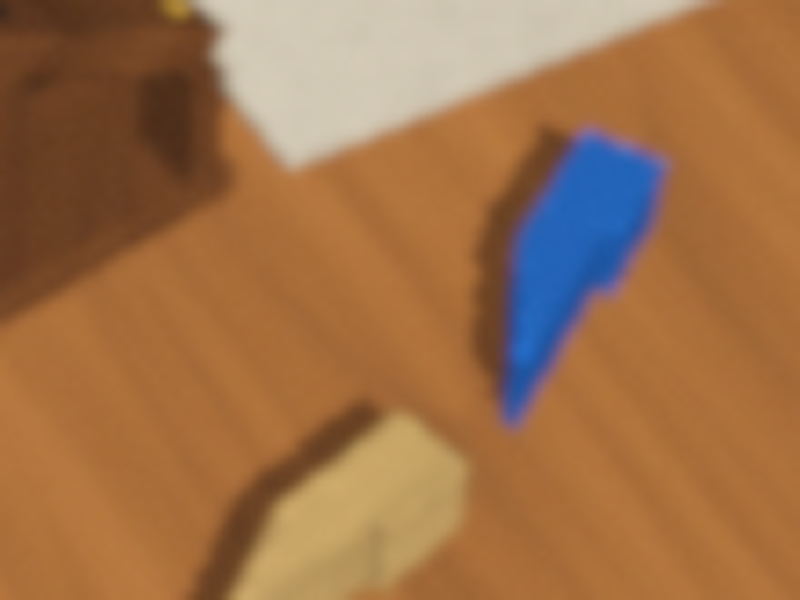

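View pics/crop_top_180.png

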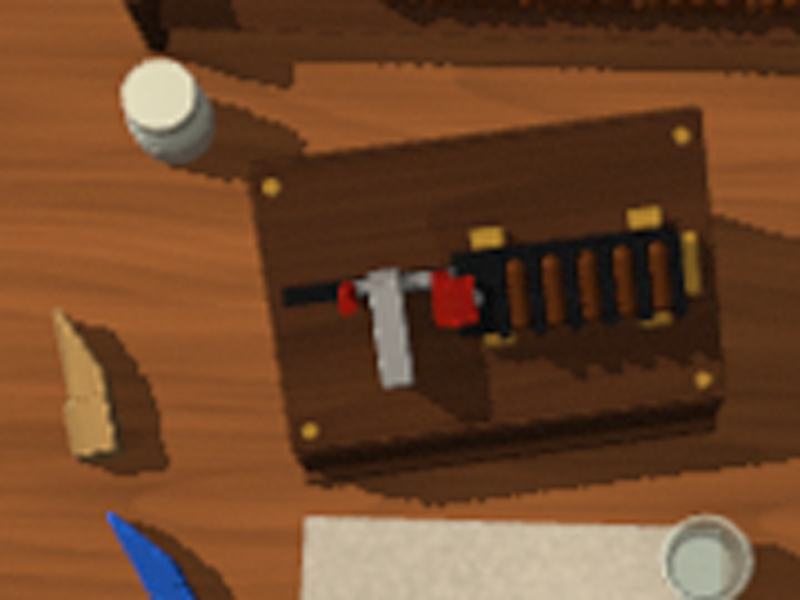

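```bash
python3 - <<'E'
from h import *
import pickle
np.set_printoptions(precision=2,suppress=True)
M=pickle.load(open('M.pkl','rb'))
def bedR(psi):
    c,s=np.cos(psi),np.sin(psi); k=np.radians(30)
    x=np.array([c*np.cos(k),s*np.cos(k),np.sin(k)]); y=np.array([-s,c,0]); return np.stack([x,y,np.cross(x,y)],1)
for n in ["scene","top"]:
    d=np.load(n+"0.npz")['d']; P,u,v=pts(n,d)
    print(n,"table z",np.median(P[(abs(P[:,2])<12)&(P[:,0]>300)&(P[:,0]<700)&(abs(P[:,1])<300),2]))
    m=(np.linalg.norm(P[:,:2]-[560,19],axis=1)<200)&(P[:,2]>80)&(P[:,2]<240)
    Q=P[m];uu=u[m];vv=v[m]
    psi=np.radians(-8 if 0 else 5);
    # ransac-ish plane
    best=None;rng=np.random.default_rng(0)
    for _ in range(500):
        a=Q[rng.choice(len(Q),3,False)]; nn=np.cross(a[1]-a[0],a[2]-a[0]); L=np.linalg.norm(nn)
        if L<1:continue
        nn/=L; nn*=np.sign(nn[2])
        if nn[2]<.8 or nn[2]>.95: continue
        c=(abs((Q-a[0])@nn)<3).sum()
        if best is None or c>best[0]: best=(c,nn,a[0])
    I=Q[abs((Q-best[2])@best[1])<3]; ce=I.mean(0); nn=np.linalg.svd(I-ce)[2][2]; nn*=np.sign(nn[2])
    psi=np.arctan2(-nn[1],-nn[0]); print(" n",nn,"tilt",np.degrees(np.arccos(nn[2])),"yaw",np.degrees(psi),len(I))
    # in plane rect
    R=bedR(psi); L=(I-ce)@R
    r=cv2.minAreaRect(L[:,:2].astype(np.float32)); print(" rect",r)
    O=ce+R@np.array([*r[0],0]); print(" origin",O)
E
```

```text
scene table z -0.5204908392587722
 n [-0.49 -0.08  0.87] tilt 29.877243215858464 yaw 8.931029768410156 2327
 rect ((-30.154991149902344, -39.89570617675781), (305.1296081542969, 204.0543212890625), 89.84933471679688)
 origin [561.62  18.58 139.51]
top table z 2.2407627364546348
 n [-0.49 -0.08  0.87] tilt 30.076537784991736 yaw 9.153091945520991 3875
 rect ((-6.10345458984375, -8.7398681640625), (299.76531982421875, 201.3120574951172), 89.91239929199219)
 origin [561.    18.52 140.98]
```

```bash
cat >> h.py <<'E'
POLY=np.array([[-20,-15.5],[40,-15.5],[90,4.5],[90,9.5],[20,9.5],[20,15.5],[-20,15.5]],float)
def silh(n,poly,pose,H,S=4,win=None):
    x,y,a=pose; c,s=np.cos(a),np.sin(a); W=poly@np.array([[c,s],[-s,c]])+[x,y]
    im=np.zeros((480*S//1,640*S),np.uint8)
    b=proj(n,np.c_[W,np.full(len(W),0.)]); t=proj(n,np.c_[W,np.full(len(W),H)])
    f=lambda q: np.round((q+.5)*S*16-8).astype(np.int32)
    N=len(W)
    cv2.fillPoly(im,[f(t)],255,shift=4)
    for i in range(N):
        j=(i+1)%N; cv2.fillPoly(im,[f(np.array([b[i],b[j],t[j],t[i]]))],255,shift=4)
    return im
E
python3 - <<'E'
from h import *
import pickle
from scipy.optimize import minimize
np.set_printoptions(precision=2,suppress=True)
obs={}
for n in ["scene","top"]:
    d=np.load(n+"0.npz")['d']; P,u,v=pts(n,d)
    m=(np.linalg.norm(P[:,:2]-[490,305],axis=1)<90)&(P[:,2]>7)&(P[:,2]<60)
    o=np.zeros((480,640),np.uint8); o[v[m],u[m]]=255; 
    k,l,st,_=cv2.connectedComponentsWithStats(o); i=1+st[1:,4].argmax(); o[l!=i]=0
    print(n,st[i]); obs[n]=o
    T=P[m&(P[:,2]>28)]; print(" top face z",np.median(T[:,2]),T.mean(0),len(T), np.degrees(cv2.minAreaRect(T[:,:2].astype(np.float32))[2]/57.3))
def cost(p):
    s=0
    for n in obs:
        im=cv2.resize(silh(n,POLY,p,34),(640,480),interpolation=cv2.INTER_AREA).astype(float)
        s+=abs(im-obs[n]).sum()/255
    return s
best=None
for a in np.radians(range(-20,70,10)):
    r=minimize(cost,[474,304,a],method='Nelder-Mead',options=dict(initial_simplex=np.array([[474,304,a],[485,304,a],[474,314,a],[474,304,a+.15]]),xatol=.05,fatol=.05))
    if best is None or r.fun<best.fun:best=r
    print(np.degrees(a),r.x[:2],np.degrees(r.x[2]),r.fun)
for n in obs:
    rr=minimize(lambda p:abs(cv2.resize(silh(n,POLY,p,34),(640,480),interpolation=cv2.INTER_AREA).astype(float)-obs[n]).sum()/255,best.x,method='Nelder-Mead',options=dict(initial_simplex=best.x+np.array([[0,0,0],[5,0,0],[0,5,0],[0,0,.1]])))
    print(n,rr.x[:2],np.degrees(rr.x[2]),rr.fun,obs[n].sum()/255)
# tray
for n in ["scene","top"]:
    d=np.load(n+"0.npz")['d']; P,u,v=pts(n,d)
    m=(abs(P[:,0]-487)<90)&(abs(P[:,1]+318)<130)&(P[:,2]>10)&(P[:,2]<22)
    o=np.zeros((480,640),np.uint8); o[v[m],u[m]]=255; k,l,st,_=cv2.connectedComponentsWithStats(o); i=1+st[1:,4].argmax()
    mm=m&(l[v,u]==i); Q=P[mm]; print(n,"tray",cv2.minAreaRect(Q[:,:2].astype(np.float32)),np.median(Q[:,2]))
# other things heights round the path
E
```

```text
scene [359 326  36  38 563]
 top face z 32.71885596957063 [498.45 310.94  32.72] 409 13.038687608141416
top [211 219  17  35 297]
 top face z 34.97339134567957 [495.75 309.03  34.73] 266 15.446601782934657
-20.0 [476.82 304.49] 15.349743947424411 118.87843137254902
-10.0 [476.58 303.99] 14.738763689165419 121.68235294117648
0.0 [478.22 304.71] 15.30270377497826 116.8313725490196
10.0 [476.91 304.47] 15.288617178971784 118.25098039215686
20.0 [478.02 304.54] 15.7172276218568 118.08235294117647
29.999999999999996 [478.02 304.65] 15.397185901965415 116.33725490196079
40.0 [477.98 304.39] 15.773233588042395 117.3294117647059
50.0 [477.66 304.96] 15.18422223325793 115.94901960784313Traceback (most recent call last):
  File "<stdin>", line 21, in <module>
    res = _minimize_neldermead(fun, x0, args, callback, bounds=bounds,
                               **options)
    fxr = func(xr)
    fx = function(np.copy(x), *(wrapper_args + args))
  File "<stdin>", line 16, in cost
  File "h.py", line 26, in silh
    b=proj(n,np.c_[W,np.full(len(W),0.)]); t=proj(n,np.c_[W,np.full(len(W),H)])
                                             ~~~~^^^^^^^^^^^^^^^^^^^^^^^^^^^^^^
  File "h.py", line 12, in proj
    f,cx,cy,R,t=K(n); C=np.atleast_2d(X)@R.T+t
                ~^^^
  File "h.py", line 4, in K
    c=arm.camera_info(n); f=240/np.tan(np.radians(c['fovy'])/2)
ValueError: time passes only in moves, steps and waits
```

```bash
python3 - <<'E'
s=open('h.py').read()
s=s.replace("def K(n):","import functools\n@functools.lru_cache(None)\ndef K(n):")
open('h.py','w').write(s)
E
python3 - <<'E'
from h import *
from scipy.optimize import minimize
np.set_printoptions(precision=2,suppress=True)
x0=np.array([477.8,304.7,np.radians(15.3)])
for n in ["scene","top"]:
    z=np.load(n+"0.npz"); d=z['d']; p=z['p']
    # overlay of fit
    P,u,v=pts(n,d)
    m=(np.linalg.norm(P[:,:2]-[490,305],axis=1)<90)&(P[:,2]>7)&(P[:,2]<60)
    o=np.zeros((480,640),np.uint8); o[v[m],u[m]]=255
    rr=minimize(lambda q:abs(cv2.resize(silh(n,POLY,q,34),(640,480),interpolation=cv2.INTER_AREA).astype(float)-o).sum()/255,x0,method='Nelder-Mead',options=dict(initial_simplex=x0+np.array([[0,0,0],[5,0,0],[0,5,0],[0,0,.1]])))
    print(n,rr.x[:2],np.degrees(rr.x[2]),rr.fun)
    c,s=np.cos(x0[2]),np.sin(x0[2]); W=POLY@np.array([[c,s],[-s,c]])+x0[:2]
    cu,cv_=proj(n,[490,305,17])[0].astype(int); a,b=cu-32,cv_-24
    im=cv2.resize(np.ascontiguousarray(p[b:b+48,a:a+64,::-1]),(640,480),interpolation=cv2.INTER_CUBIC)
    for H,col in ((34,(0,0,255)),(0,(255,0,0))):
        q=((proj(n,np.c_[W,np.full(7,H)])-[a,b]+.5)*10).astype(np.int32); cv2.polylines(im,[q],True,col,1)
    cv2.imwrite(f"pics/wfit_{n}.png",im)
    m=(abs(P[:,0]-487)<90)&(abs(P[:,1]+318)<130)&(P[:,2]>10)&(P[:,2]<22)
    o=np.zeros((480,640),np.uint8); o[v[m],u[m]]=255; k,l,st,_=cv2.connectedComponentsWithStats(o); i=1+st[1:,4].argmax()
    Q=P[m&(l[v,u]==i)]; print(n,"tray",cv2.minAreaRect(Q[:,:2].astype(np.float32)),np.median(Q[:,2]))
E
```

```text
scene [476.07 303.2 ] 15.094223300790972 122.6078431372549
scene tray ((487.69573974609375, -368.1540832519531), (177.04393005371094, 17.834300994873047), 1.568235158920288) 12.932954593950729
top [478.37 305.87] 15.002189511408625 93.04313725490196
top tray ((486.48419189453125, -266.1830139160156), (178.67648315429688, 19.174802780151367), 1.8182672262191772) 15.629858903014673
```

```bash
python3 -c "
import cv2,numpy as np
a,b=[cv2.imread(f'pics/wfit_{n}.png') for n in('scene','top')]
cv2.imwrite('pics/wfit.png',cv2.resize(np.hstack([a,b]),(800,300)))"
```

```text
(no output)
```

View pics/wfit.png

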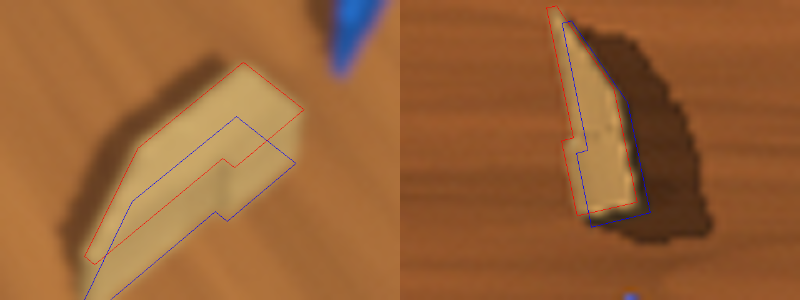

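```bash
python3 - <<'E'
from h import *
from scipy.optimize import minimize
np.set_printoptions(precision=2,suppress=True)
x0=np.array([477.8,304.7,np.radians(15.3)])
obs={};ims={}
for n in ["scene","top"]:
    p=np.load(n+"0.npz")['p'].astype(float)
    lo=p.sum(2)/3; 
    cu,cv_=proj(n,[495,307,17])[0].astype(int)
    a,b=cu-30,cv_-30; c=p[b:b+60,a:a+60]
    # Colour: wood light: G/R ratio higher than table
    g=c[:,:,1]/(c[:,:,0]+1); br=c[:,:,0]
    print(n,"wedge px",p[cv_,cu],"table",p[cv_-10,cu-15])
    s=np.clip((g-0.66)/(0.74-0.66),0,1)*(br>90)*(c[:,:,2]<c[:,:,0])
    k,l,st,_=cv2.connectedComponentsWithStats((s>.5).astype(np.uint8)); i=l[30,30]; 
    keep=cv2.dilate((l==i).astype(np.uint8),np.ones((3,3))); s=s*keep
    o=np.zeros((480,640)); o[b:b+60,a:a+60]=s; obs[n]=o; ims[n]=(a,b)
    print(o.sum())
def c1(q,n): return abs(cv2.resize(silh(n,POLY,q,34),(640,480),interpolation=cv2.INTER_AREA)/255.-obs[n]).sum()
def fit(f):
    return minimize(f,x0,method='Nelder-Mead',options=dict(initial_simplex=x0+np.array([[0,0,0],[5,0,0],[0,5,0],[0,0,.1]])))
for nm,f in (("scene",lambda q:c1(q,"scene")),("top",lambda q:c1(q,"top")),("both",lambda q:c1(q,"scene")+c1(q,"top"))):
    r=fit(f); print(nm,r.x[:2],np.degrees(r.x[2]),r.fun)
x0=r.x; out=[]
for n in obs:
    c,s=np.cos(x0[2]),np.sin(x0[2]); W=POLY@np.array([[c,s],[-s,c]])+x0[:2]
    a,b=ims[n]; p=np.load(n+"0.npz")['p']
    im=cv2.resize(np.ascontiguousarray(p[b:b+60,a:a+60,::-1]),(400,400),interpolation=cv2.INTER_NEAREST)
    for H,col in ((34,(0,0,255)),(0,(255,0,0))):
        q=((proj(n,np.c_[W,np.full(7,H)])-[a,b]+.5)*400/60).astype(np.int32); cv2.polylines(im,[q],True,col,1)
    out.append(im)
cv2.imwrite("pics/wfit2.png",np.hstack(out))
E
```

```text
scene wedge px [201. 167. 104.] table [171. 110.  58.]
725.072359215192
top wedge px [185. 142.  82.] table [143.  83.  42.]
257.8133275814953
scene [477.   305.24] 13.0133688390049 72.43559076975264
top [480.01 305.7 ] 14.971742929872969 54.27294692830861
both [477.55 304.71] 14.925229781772112 127.85820469475034
```

View pics/wfit2.png

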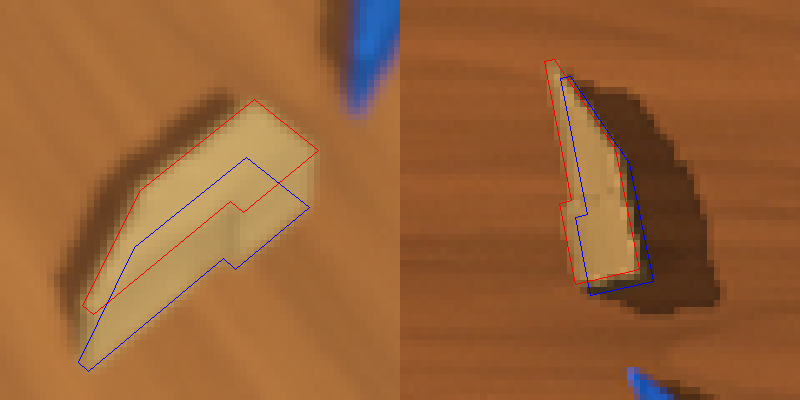

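The light-wood wedge at top (221,238) is the one with the straight left side and the step. The blue one at (236,281) is the look-alike. The fitted wedge pose is (478,305) mm at a yaw of 15°. The bed origin is (561,18.5,140) at a yaw of 9°, and the tray's near and far walls fit at x≈487, y≈-318. I'm moving above the wedge now.

play_rows(motion=[100,20.1,86.5,2,0,0,-11.2,100,20.1,86.5,2,0,0,-11.2,100,20.1,86.5,2,0,0,-11.2,100,20.1,86.5,2,0,0,-11.2,100,20.1,86.5,2,0,0,-11.2])

```text
clock: 2.02
position: [347.6, -254.9, 238.7]
ee_rot: [-0.131, 0.991, -0.0, 0.001]
contact_force: [1.6, 0.2, 0.6]
gripper_width: 84.9
```

play_rows(motion=[100,13,55.5,0,0,0,0,100,13,55.5,0,0,0,0,100,13,55.5,0,0,0,0,100,13,55.5,0,0,0,0,100,13,55.5,0,0,0,0])

```text
clock: 2.65
position: [418.8, 49.8, 239.0]
ee_rot: [-0.132, 0.991, 0.0, 0.001]
contact_force: [1.2, -0.0, -0.2]
gripper_width: 85.8
```

```bash
cat > st.py <<'E'
from h import *
from scipy.spatial.transform import Rotation as Ro
np.set_printoptions(precision=2,suppress=True)
PSI=np.radians(9.05); O=np.array([561.2,18.5,140.])
def bedR():
    c,s=np.cos(PSI),np.sin(PSI); k=np.radians(30)
    x=np.array([c*np.cos(k),s*np.cos(k),np.sin(k)]); y=np.array([-s,c,0]); return np.stack([x,y,np.cross(x,y)],1)
B=bedR()
def toolR(zdir,ydir):
    z=np.array(zdir,float); y=np.array(ydir,float); return np.stack([np.cross(y,z),y,z],1)
def Rd(yawy_deg):
    a=np.radians(yawy_deg); return toolR([0,0,-1],[np.cos(a),np.sin(a),0])
def go(pos,R):
    s=arm.read_state(); Rc=Ro.from_quat(s['ee_rot']).as_matrix()
    dv=Ro.from_matrix(R@Rc.T).as_rotvec(degrees=True)
    print("t",round(s['clock'],2),"pos",s['position'],"shift cm",(np.array(pos)-s['position'])/10,"turn",dv,"F",s['contact_force'],"w",round(s['gripper_width'],1),"j",s['joints'])
E
python3 - <<'E'
from st import *
go([478,305.2,100],Rd(105))
E
```

```text
t 2.65 pos [418.82  49.83 238.99] shift cm [  5.92  25.54 -13.9 ] turn [-0.04  0.1  -0.13] F [ 1.2  -0.02 -0.22] w 85.8 j [ 0.51  0.02 -0.44  0.   -1.11 -1.81]
```

play_rows(motion=[100,5.9,25.5,-2,0,0,0,100,5.9,25.5,-8,0,0,0,100,5.9,25.5,-13.9,0,0,0,100,5.9,25.5,-13.9,0,0,0,100,5.9,25.5,-13.9,0,0,0])

```text
clock: 3.28
position: [477.9, 304.4, 98.0]
ee_rot: [-0.132, 0.991, -0.0, 0.0]
contact_force: [-0.2, -0.4, 0.4]
gripper_width: 85.5
```

```bash
python3 - <<'E'
from st import *
go([478,305.2,2],Rd(105))
p,d=arm.get_image("scene"); cv2.imwrite("pics/s1.png",cv2.resize(p[250:400,280:480,::-1],(800,600),interpolation=cv2.INTER_CUBIC))
E
```

```text
t 3.27 pos [477.87 304.44  98.03] shift cm [ 0.01  0.08 -9.6 ] turn [ 0.01  0.01 -0.13] F [-0.25 -0.4   0.39] w 85.5 j [ 0.85  0.42 -0.31  0.   -0.84 -2.16]
```

View pics/s1.png

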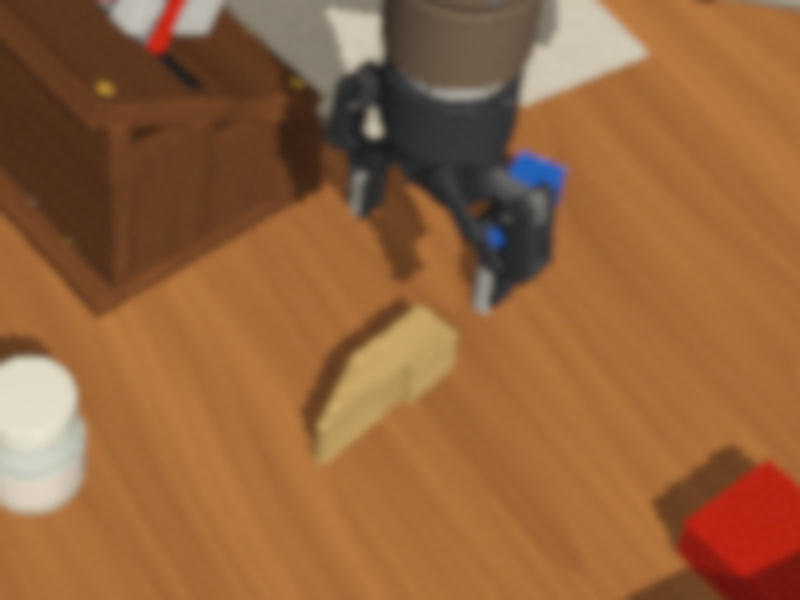

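The gripper straddles the wedge, whose handle is at (425,345) in the crop. The blue one is clear of the fingers. I'll descend and close.

play_rows(motion=[100,0,0.1,-4,0,0,0,100,0,0.1,-8,0,0,0,100,0,0.1,-9.5,0,0,0,100,0,0.1,-9.5,0,0,0])

```text
clock: 3.82
position: [477.7, 303.4, 4.1]
ee_rot: [-0.131, 0.991, -0.001, -0.0]
contact_force: [-0.1, -0.1, 0.2]
gripper_width: 85.1
```

play_rows(motion=[0,0,0,0,0,0,0,0,0,0,0,0,0,0,0,0,0,0,0,0,0,0,0,0,0,0,0,0,0,0,0,0,0,0,0])

```text
clock: 4.45
position: [478.3, 304.3, 5.5]
ee_rot: [-0.132, 0.991, 0.001, 0.001]
contact_force: [-1.2, 0.0, 6.5]
gripper_width: 30.0
```

play_rows(motion=[0,0,0,3,0,0,0,0,0,0,8,0,0,0,0,0,0,14,0,0,0,0,0,0,20,0,0,0,0,0,0,25,0,0,0])

```text
clock: 5.08
position: [477.5, 303.5, 256.7]
ee_rot: [-0.131, 0.991, 0.001, 0.0]
contact_force: [1.0, 0.2, -0.9]
gripper_width: 30.4
```

```bash
python3 - <<'E'
from st import *
# staging target: wedge origin at bed (120, 89.5, 40)
go(O+B@[125,91,60],toolR(-B[:,2],-B[:,1]))
go(O+B@[125,91,60],Rd(279))
E
```

```text
t 5.08 pos [477.45 303.46 256.73] shift cm [ 14.67 -18.28  -0.23] turn [-44.21  -9.53 168.21] F [ 1.    0.15 -0.86] w 30.4 j [ 0.85  0.27 -0.1  -0.   -1.2  -2.16]
t 5.08 pos [477.45 303.46 256.73] shift cm [ 14.67 -18.28  -0.23] turn [ -0.07  -0.1  173.92] F [ 1.    0.15 -0.86] w 30.4 j [ 0.85  0.27 -0.1  -0.   -1.2  -2.16]
```

play_rows(motion=[0,2,-3,1,0,0,10.6,0,4,-6,2,0,0,21.2,0,6,-8,3,0,0,31.8,0,8,-10,3,0,0,42.4,0,10,-12,3,0,0,53])

```text
clock: 5.7
position: [577.8, 182.8, 283.9]
ee_rot: [-0.562, 0.827, 0.0, -0.0]
contact_force: [0.8, 0.5, -0.5]
gripper_width: 29.9
```

play_rows(motion=[0,1,-1,0,0,0,10.6,0,2,-2,0,0,0,21.2,0,3,-3,0,0,0,31.8,0,4,-4,0,0,0,42.4,0,4.5,-6,0,0,0,53])

```text
clock: 6.32
position: [622.6, 123.6, 283.2]
ee_rot: [0.872, -0.489, -0.001, 0.001]
contact_force: [0.3, -0.0, -0.1]
gripper_width: 30.1
```

play_rows(motion=[0,0,0,0,0,0,10.6,0,0,0,0,0,0,21.2,0,0,0,0,0,0,31.8,0,0,0,0,0,0,42.4,0,0,0,0,0,0,53])

```text
clock: 6.95
position: [622.2, 123.6, 283.6]
ee_rot: [0.999, -0.049, -0.001, 0.0]
contact_force: [-0.5, 0.0, -0.9]
gripper_width: 30.0
```

```bash
python3 - <<'E'
from st import *
go(O+B@[125,91,60],toolR(-B[:,2],-B[:,1]))
E
```

```text
t 6.95 pos [622.22 123.59 283.56] shift cm [ 0.19 -0.29 -2.91] turn [  0.93 -30.15  14.29] F [-0.52  0.01 -0.87] w 30.0 j [ 0.45  0.37  0.12 -0.   -1.32  1.02]
```

play_rows(motion=[0,0.2,-0.3,0,0.3,-9,4.3,0,0.2,-0.3,0,0.5,-18,8.6,0,0.2,-0.3,0,0.7,-27,12.8,0,0.2,-0.3,0,0.9,-30.15,14.3,0,0.2,-0.3,0,0.9,-30.15,14.3])

```text
clock: 7.58
position: [622.9, 119.7, 283.2]
ee_rot: [0.963, 0.073, 0.257, -0.021]
contact_force: [0.7, 0.4, -0.9]
gripper_width: 30.0
```

```bash
python3 - <<'E'
from st import *
go(O+B@[125,91,60],toolR(-B[:,2],-B[:,1]))
out=[]
for n,(x,y,w) in (("scene",(260,180,130)),("top",(240,160,130))):
    p,d=arm.get_image(n); np.savez(n+"1.npz",p=p,d=d); out.append(cv2.resize(p[y:y+w,x:x+w,::-1],(400,400),interpolation=cv2.INTER_CUBIC))
cv2.imwrite("pics/s2.png",np.hstack(out))
E
```

```text
t 7.58 pos [622.93 119.65 283.19] shift cm [ 0.12  0.1  -2.87] turn [-0.09 -0.11  0.31] F [ 0.67  0.38 -0.86] w 30.0 j [ 0.51  0.14 -0.43  0.35 -0.54  0.95]
```

View pics/s2.png

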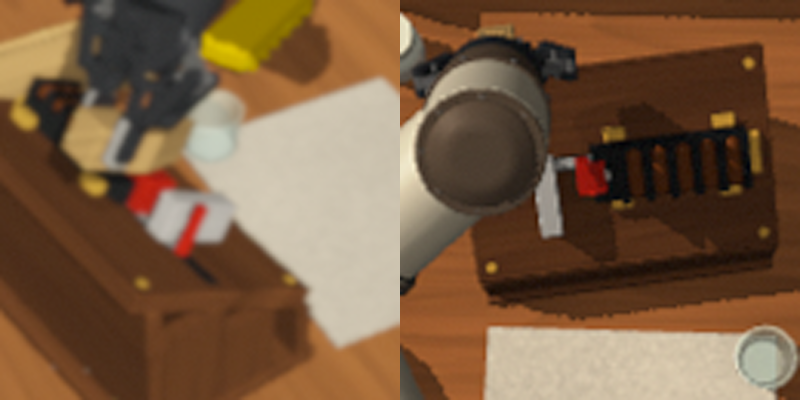

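```bash
cat >> st.py <<'E'
def overlay(n,p,box,fn,wz=-5.5,wx=0):
    s=arm.read_state(); Rc=Ro.from_quat(s['ee_rot']).as_matrix()
    # wedge frame in tool: z_w=-tool z, y_w=tool y
    W=np.stack([np.cross(Rc[:,1],-Rc[:,2]),Rc[:,1],-Rc[:,2]],1)
    x,y,w,h=box; k=800/w
    im=cv2.resize(np.ascontiguousarray(p[y:y+h,x:x+w,::-1]),(800,int(h*k)),interpolation=cv2.INTER_CUBIC)
    L=lambda X,c,cl=True: cv2.polylines(im,[((proj(n,X)-[x,y]+.5)*k).astype(np.int32)],cl,c,1)
    for H,c in ((34,(0,255,0)),(0,(255,255,0))):
        L(s['position']+np.c_[POLY+[wx,0],np.full(7,H+wz)]@W.T,c)
    bx=lambda a,b,z: O+np.array([[a[0],b[0],z],[a[1],b[0],z],[a[1],b[1],z],[a[0],b[1],z]])@B.T
    L(bx((-50,20),(60,80),36),(255,0,255)); L(bx((-50,20),(60,80),0),(255,0,255))
    L(bx((-100,100),(-150,150),0),(0,255,255)); L(bx((-28,26),(-125,25),36),(255,128,0))
    L(O+np.array([[10,95,0],[10,95,44]])@B.T,(255,255,255),False)
    cv2.imwrite(fn,im)
E
python3 - <<'E'
from st import *
overlay("scene",np.load("scene1.npz")['p'],(240,180,140,105),"pics/ov1.png")
E
```

```text
(no output)
```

View pics/ov1.png

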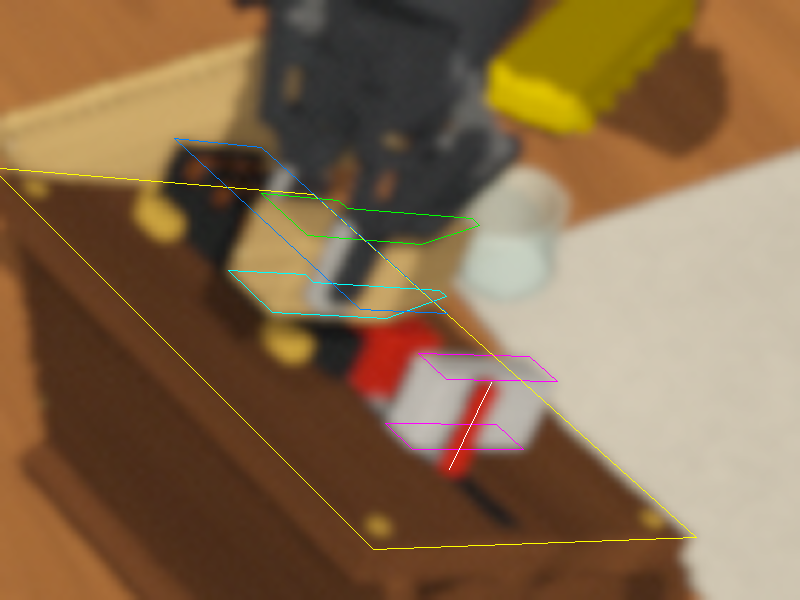

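The wedge is held at (330,260) in the crop, tip toward the robot. The predicted outlines of the wedge, guide, pin and bed agree with the picture to about 1 px. I'm lowering it onto the slope above the gap.

```bash
cat >> st.py <<'E'
def bed(pos=None):
    s=arm.read_state(); print("bed pos",(s['position']-O)@B,"bedF",s['contact_force']@B,"w",round(s['gripper_width'],1),"t",round(s['clock'],2))
E
python3 - <<'E'
from st import *
print(B); bed()
go(O+B@[120,91.5,12],toolR(-B[:,2],-B[:,1]))
E
```

```text
[[ 0.86 -0.16 -0.49]
 [ 0.14  0.99 -0.08]
 [ 0.5   0.    0.87]]
bed pos [140.92  90.95  85.77] bedF [-0.43  0.06 -0.43] w 29.9 t 7.67
t 7.67 pos [625.06 120.77 284.73] shift cm [ 1.85  0.35 -7.43] turn [-0.18  0.05  0.31] F [-0.17  0.04 -0.59] w 29.9 j [ 0.51  0.14 -0.42  0.35 -0.54  0.95]
```

play_rows(motion=[0,0.6,0.1,-2.5,0,0,0,0,1.2,0.2,-5,0,0,0,0,1.8,0.3,-7.2,0,0,0.3,0,1.8,0.3,-7.4,0,0,0.3,0,1.8,0.3,-7.4,0,0,0.3])

```text
clock: 8.3
position: [643.6, 123.9, 211.2]
ee_rot: [0.963, 0.076, 0.259, -0.022]
contact_force: [0.4, 0.0, -0.1]
gripper_width: 30.2
```

```bash
python3 - <<'E'
from st import *
bed();go(O+B@[112,91.5,7],toolR(-B[:,2],-B[:,1]))
for n,b in (("scene",(240,180,140,105)),):
    p,d=arm.get_image(n); overlay(n,p,b,"pics/ov2.png")
E
```

```text
bed pos [120.45  91.13  12.62] bedF [ 0.3  -0.01 -0.27] w 30.2 t 8.3
t 8.3 pos [643.65 123.91 211.15] shift cm [-0.45 -0.03 -0.91] turn [-0.18  0.12  0.  ] F [ 0.39  0.05 -0.08] w 30.2 j [ 0.48  0.24 -0.54  0.51 -0.33  0.8 ]
```

View pics/ov2.png

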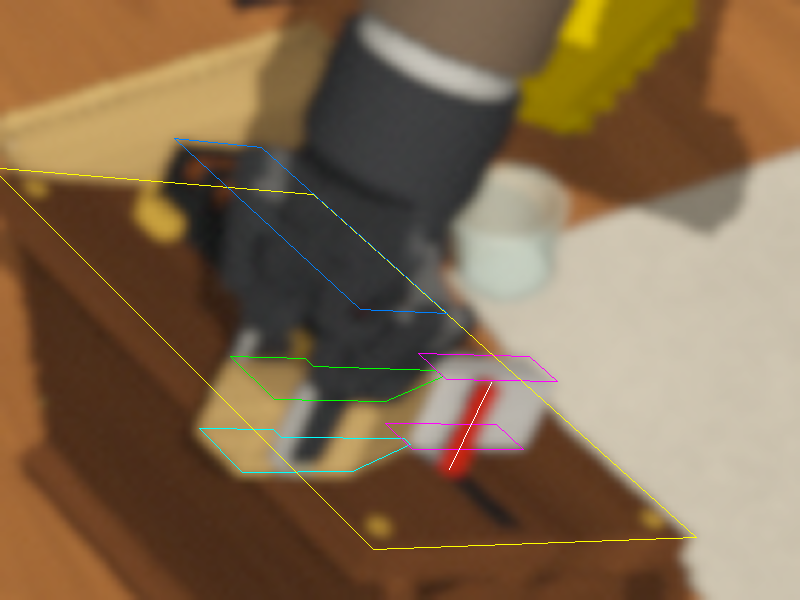

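play_rows(motion=[0,-0.3,0,-0.4,0,0,0,0,-0.45,0,-0.85,0,0,0,0,-0.45,0,-0.85,0,0,0])

```text
clock: 8.72
position: [637.6, 123.3, 201.4]
ee_rot: [0.963, 0.076, 0.258, -0.022]
contact_force: [-0.1, -0.9, -1.8]
gripper_width: 30.2
```

```bash
python3 - <<'E'
from st import *
bed();go(O+B@[100,91.5,7],toolR(-B[:,2],-B[:,1]))
E
```

```text
bed pos [110.25  91.44   7.19] bedF [-1.1  -0.88 -1.44] w 30.2 t 8.72
t 8.72 pos [637.56 123.26 201.35] shift cm [-0.87 -0.13 -0.53] turn [-0.13  0.   -0.01] F [-0.09 -0.9  -1.79] w 30.2 j [ 0.47  0.24 -0.59  0.57 -0.29  0.75]
```

play_rows(motion=[0,0.1,0,-0.17,0,0,0,0,0.1,0,-0.17,0,0,0,0,0.1,0,-0.17,0,0,0])

```text
clock: 9.1
position: [639.0, 123.7, 200.9]
ee_rot: [0.963, 0.076, 0.259, -0.022]
contact_force: [-5.1, 0.4, 4.2]
gripper_width: 30.2
```

```bash
python3 - <<'E'
from st import *
bed();go(O+B@[100,91.5,6],toolR(-B[:,2],-B[:,1]))
E
```

```text
bed pos [111.31  91.61   6.01] bedF [-2.23  1.15  6.1 ] w 30.2 t 9.1
t 9.1 pos [639.02 123.66 200.86] shift cm [-0.97 -0.16 -0.57] turn [-0.16  0.1  -0.01] F [-5.09  0.35  4.17] w 30.2 j [ 0.47  0.24 -0.59  0.57 -0.28  0.74]
```

play_rows(motion=[0,-0.45,-0.1,-0.22,0,0,0,0,-0.95,-0.16,-0.5,0,0,0,0,-0.95,-0.16,-0.5,0,0,0])

```text
clock: 9.48
position: [629.1, 122.0, 195.1]
ee_rot: [0.963, 0.076, 0.259, -0.022]
contact_force: [-5.1, 2.5, 4.1]
gripper_width: 30.1
```

```bash
python3 - <<'E'
from st import *
bed();go(O+B@[85,91.5,6.5],toolR(-B[:,2],-B[:,1]))
p,d=arm.get_image("scene"); overlay("scene",p,(260,205,100,75),"pics/ov3.png",wz=-6.5)
E
```

```text
bed pos [99.76 91.57  6.03] bedF [-1.94  3.22  5.85] w 30.1 t 9.47
t 9.47 pos [629.14 122.04 195.1 ] shift cm [-1.28 -0.21 -0.7 ] turn [-0.18  0.06 -0.04] F [-5.06  2.46  4.09] w 30.1 j [ 0.46  0.23 -0.63  0.64 -0.25  0.68]
```

View pics/ov3.png

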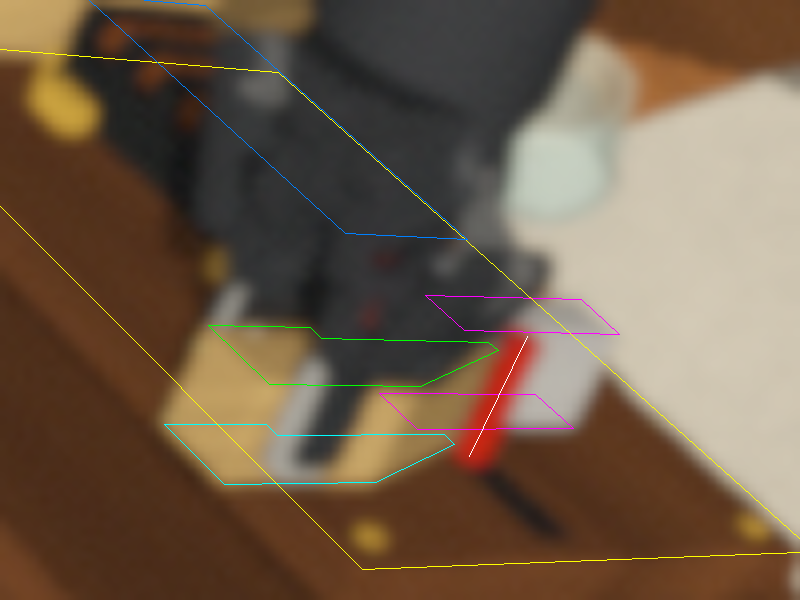

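play_rows(motion=[0,-0.43,-0.01,-0.23,0,0,0,0,-0.87,-0.06,-0.48,0,0,0,0,-0.87,-0.06,-0.48,0,0,0])

```text
clock: 9.9
position: [621.1, 120.8, 190.5]
ee_rot: [0.963, 0.076, 0.259, -0.021]
contact_force: [2.1, -2.4, 1.9]
gripper_width: 30.1
```

```bash
python3 - <<'E'
from st import *
bed();go(O+B@[80,91.5,6.5],toolR(-B[:,2],-B[:,1]))
E
```

```text
bed pos [90.41 91.61  6.07] bedF [ 2.41 -2.7   0.85] w 30.1 t 9.9
t 9.9 pos [621.11 120.8  190.46] shift cm [-0.91 -0.16 -0.48] turn [-0.12  0.07  0.  ] F [ 2.07 -2.41  1.94] w 30.1 j [ 0.45  0.22 -0.68  0.72 -0.22  0.61]
```

The wedge tip has entered the gap and I can feel the spring contact. Joint 5 is drifting toward its limit at -0.16, so I'll let go here and regrip with the tool 18° more upright.

play_rows(motion=[55,0,0,0,0,0,0,55,0,0,0,0,0,0,55,-0.2,0,0.3,-1.4,8.9,0,55,-0.4,0,0.3,-2.8,17.8,0,55,-0.4,0,0.3,-2.8,17.8,0])

```text
clock: 10.52
position: [617.7, 123.8, 194.0]
ee_rot: [0.991, 0.079, 0.104, -0.011]
contact_force: [0.7, -1.4, 0.3]
gripper_width: 46.9
```

```bash
python3 - <<'E'
from st import *
bed();go(O+B@[88,90.5,8],toolR(-B[:,2],-B[:,1]))
p,d=arm.get_image("scene"); cv2.imwrite("pics/s4.png",cv2.resize(p[205:280,260:360,::-1],(800,600),interpolation=cv2.INTER_CUBIC))
E
```

```text
bed pos [89.66 95.12 10.53] bedF [ 0.52 -1.47  0.05] w 46.9 t 10.53
t 10.53 pos [617.72 123.83 193.95] shift cm [ 0.06 -0.46 -0.3 ] turn [  2.49 -17.85  -0.13] F [ 0.66 -1.39  0.3 ] w 46.9 j [ 0.48  0.32 -0.23  0.08 -0.82  1.2 ]
```

View pics/s4.png

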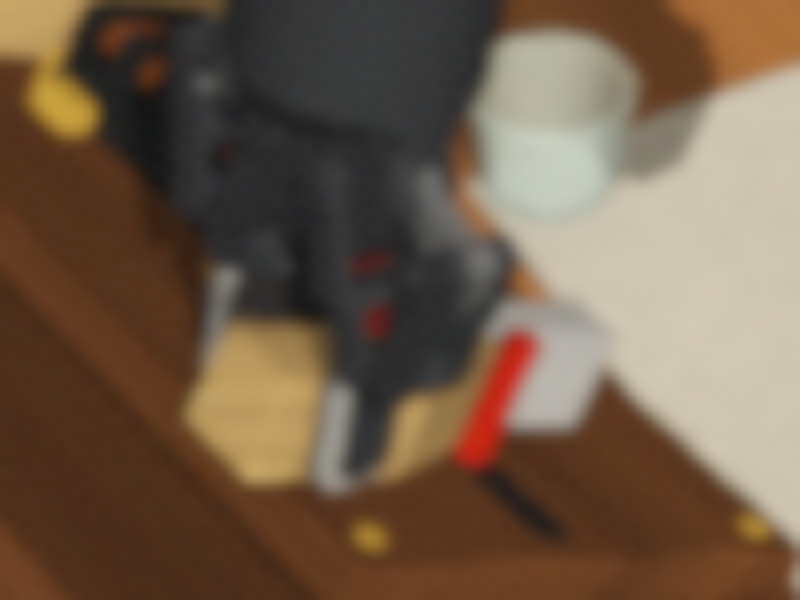

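play_rows(motion=[55,-0.2,-0.5,-0.45,0,0,0,55,-0.2,-0.5,-0.45,0,0,0,0,-0.2,-0.5,-0.45,0,0,0,0,-0.2,-0.5,-0.45,0,0,0,0,-0.2,-0.5,-0.45,0,0,0])

```text
clock: 11.2
position: [614.3, 116.1, 188.8]
ee_rot: [0.991, 0.078, 0.104, -0.01]
contact_force: [-2.2, -0.7, 2.2]
gripper_width: 30.1
```

```bash
python3 - <<'E'
from st import *
bed();go(O+B@[75,90.5,8],toolR(-B[:,2],-B[:,1]))
p,d=arm.get_image("scene"); cv2.imwrite("pics/s5.png",cv2.resize(p[205:280,260:360,::-1],(800,600),interpolation=cv2.INTER_CUBIC))
E
```

```text
bed pos [83.15 88.06  8.37] bedF [-0.84 -0.35  3.02] w 30.1 t 11.2
t 11.2 pos [614.33 116.13 188.83] shift cm [-0.72  0.13 -0.44] turn [  2.67 -17.8    0.02] F [-2.16 -0.7   2.19] w 30.1 j [ 0.48  0.32 -0.25  0.09 -0.8   1.2 ]
```

View pics/s5.png

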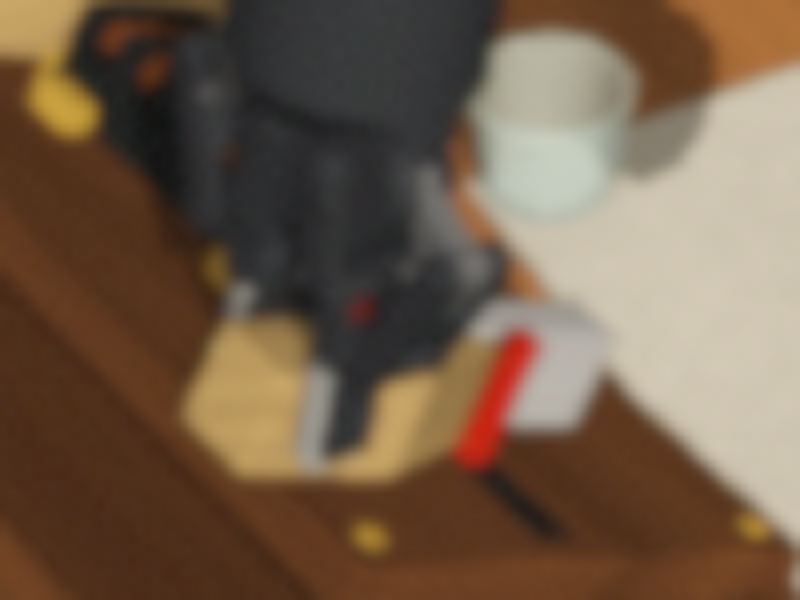

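play_rows(motion=[0,-0.45,0,-0.25,0,0,0,0,-0.87,-0.05,-0.5,0,0,0,0,-1.3,-0.08,-0.75,0,0,0,0,-1.73,-0.12,-1,0,0,0,0,-1.73,-0.12,-1,0,0,0])

```text
clock: 11.88
position: [598.3, 115.2, 179.7]
ee_rot: [0.991, 0.078, 0.106, -0.01]
contact_force: [3.6, -3.6, 4.0]
gripper_width: 30.1
```

```bash
python3 - <<'E'
from st import *
bed();go(O+B@[50,90,8],toolR(-B[:,2],-B[:,1]))
p,d=arm.get_image("scene"); cv2.imwrite("pics/s6.png",cv2.resize(p[205:280,260:360,::-1],(800,600),interpolation=cv2.INTER_CUBIC))
E
```

```text
bed pos [64.79 89.64  8.43] bedF [ 4.65 -4.12  1.97] w 30.1 t 11.88
t 11.88 pos [598.35 115.18 179.7 ] shift cm [-1.25 -0.16 -0.78] turn [  2.62 -17.6   -0.02] F [ 3.65 -3.59  4.03] w 30.1 j [ 0.49  0.3  -0.31  0.1  -0.76  1.18]
```

View pics/s6.png

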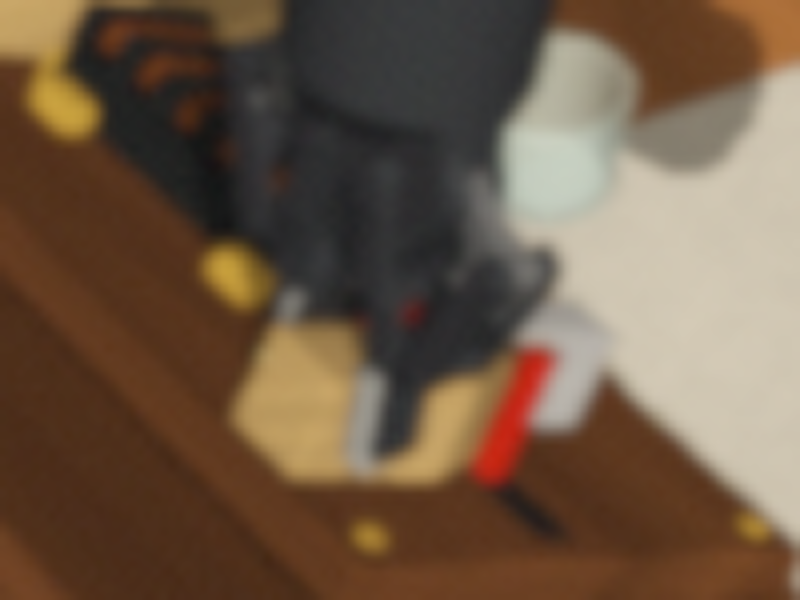

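The wedge is sliding in and the red pin, at (515,415) in the crop, is moving back. I'll keep pushing.

play_rows(motion=[0,-0.43,-0.07,-0.25,0,0,0,0,-0.87,-0.14,-0.5,0,0,0,0,-1.3,-0.2,-0.75,0,0,0,0,-1.73,-0.27,-1,0,0,0,0,-2.14,-0.34,-1.25,0,0,0])

```text
clock: 12.55
position: [577.7, 111.9, 167.7]
ee_rot: [0.991, 0.078, 0.107, -0.01]
contact_force: [3.1, -3.7, 3.7]
gripper_width: 30.0
```

```bash
python3 - <<'E'
from st import *
bed()
p,d=arm.get_image("scene"); cv2.imwrite("pics/s7.png",cv2.resize(p[205:280,260:360,::-1],(800,600),interpolation=cv2.INTER_CUBIC))
E
```

```text
bed pos [40.67 89.68  8.51] bedF [ 4.   -4.14  1.92] w 30.0 t 12.55
```

View pics/s7.png

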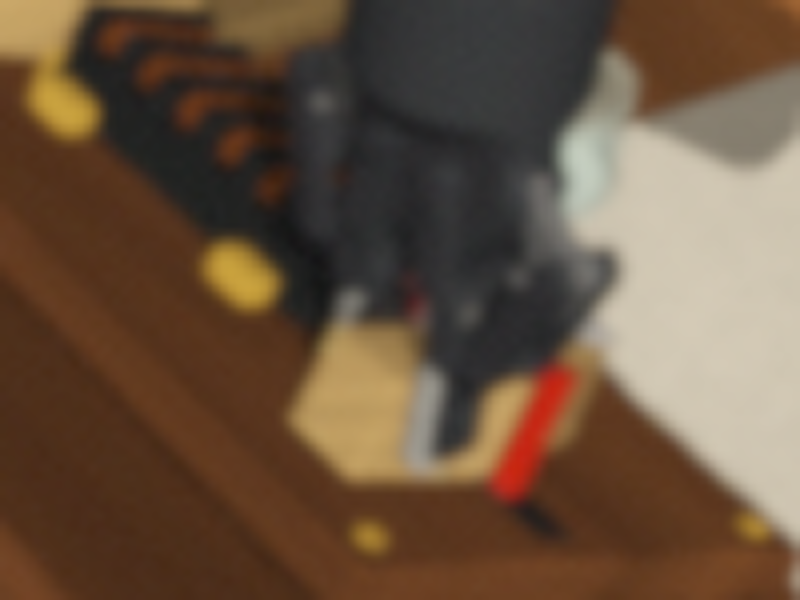

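play_rows(motion=[0,-0.3,-0.05,-0.18,0,0,0,0,-0.6,-0.1,-0.35,0,0,0,0,-0.7,-0.11,-0.4,0,0,0])

```text
clock: 12.98
position: [569.9, 110.5, 162.9]
ee_rot: [0.991, 0.078, 0.105, -0.01]
contact_force: [6.1, -6.2, 5.3]
gripper_width: 29.7
```

```bash
python3 - <<'E'
from st import *
bed()
E
```

```text
bed pos [31.45 89.46  8.33] bedF [ 7.01 -7.06  2.03] w 29.7 t 12.97
```

play_rows(motion=[0,-0.17,-0.03,-0.1,0,0,0,0,-0.3,-0.05,-0.18,0,0,0,0,-0.3,-0.05,-0.18,0,0,0])

```text
clock: 13.35
position: [569.8, 110.6, 163.0]
ee_rot: [0.991, 0.079, 0.109, -0.01]
contact_force: [11.6, -5.0, 6.5]
gripper_width: 30.2
```

```bash
python3 - <<'E'
from st import *
bed()
p,d=arm.get_image("scene"); cv2.imwrite("pics/s8.png",cv2.resize(p[205:280,260:360,::-1],(800,600),interpolation=cv2.INTER_CUBIC))
E
```

```text
bed pos [31.45 89.63  8.45] bedF [12.47 -6.75  0.34] w 30.2 t 13.35
```

View pics/s8.png

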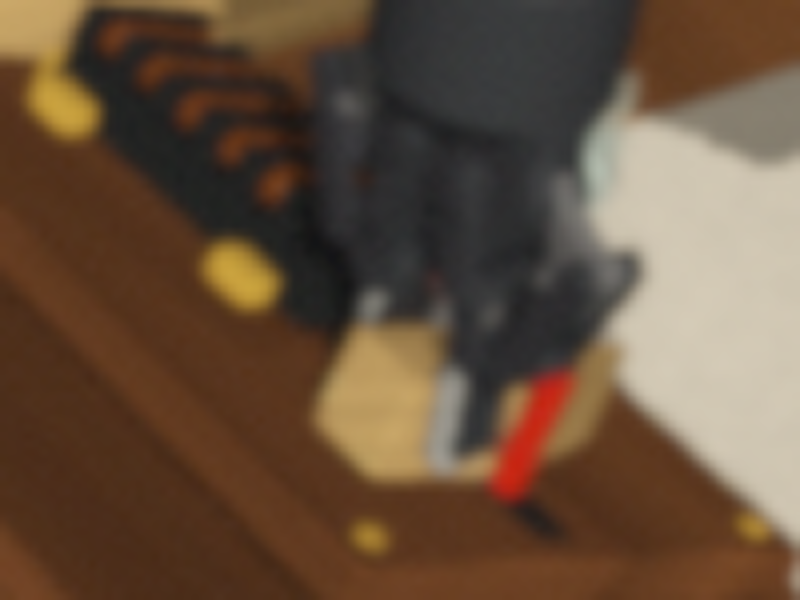

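The wedge is home. It stopped at the same position while the force rose to 12 N, and the pin is fully back. I'll unload the push, then open.

play_rows(motion=[0,0.28,0,0.16,0,0,0,60,0.3,0,0.18,0,0,0,60,0.3,0,0.18,0,0,0,60,0.3,0,0.18,0,0,0])

```text
clock: 13.9
position: [568.3, 110.2, 161.3]
ee_rot: [0.992, 0.078, 0.103, -0.01]
contact_force: [0.4, -0.2, -0.1]
gripper_width: 51.0
```

```bash
python3 - <<'E'
from st import *
bed()
p,d=arm.get_image("scene"); cv2.imwrite("pics/s9.png",cv2.resize(p[205:280,260:360,::-1],(800,600),interpolation=cv2.INTER_CUBIC))
s=arm.read_state(); print(Ro.from_quat(s['ee_rot']).as_matrix())
E
```

```text
bed pos [29.25 89.46  7.76] bedF [ 0.31 -0.28 -0.28] w 51.0 t 13.9
[[ 0.97  0.16  0.2 ]
 [ 0.15 -0.99  0.04]
 [ 0.21 -0.   -0.98]]
```

View pics/s9.png

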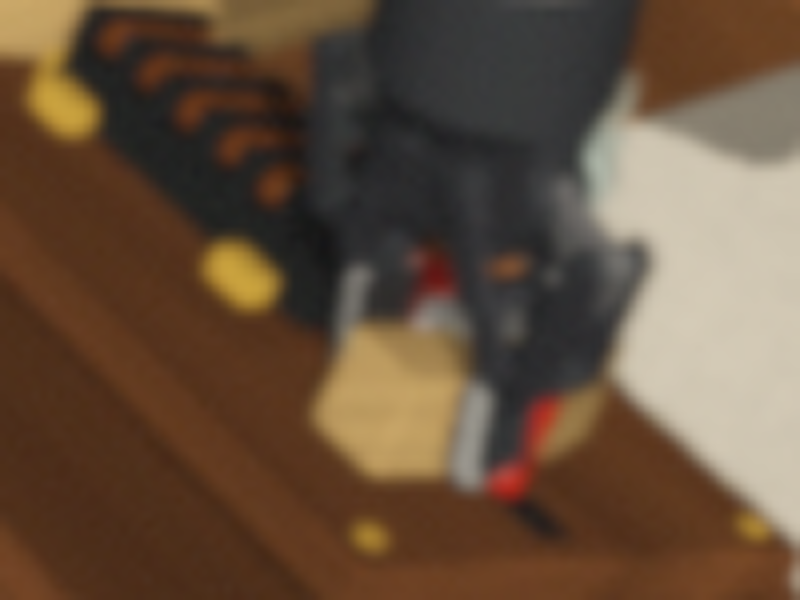

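play_rows(motion=[60,-0.3,-0.05,1.6,0,0,0,60,-0.8,-0.15,4,0,0,0,60,-1.6,-0.3,8,0,0,0,60,-1.6,-1,13,0,0,0,60,-1.6,-1,13,0,0,0])

```text
clock: 14.58
position: [555.0, 100.9, 297.4]
ee_rot: [0.991, 0.078, 0.109, -0.011]
contact_force: [-0.2, 1.2, -0.6]
gripper_width: 51.3
```

```bash
python3 - <<'E'
from st import *
out=[]
for n,(x,y,w) in (("scene",(260,190,100)),("top",(245,160,120))):
    p,d=arm.get_image(n); out.append(cv2.resize(p[y:y+w,x:x+w,::-1],(400,400),interpolation=cv2.INTER_CUBIC))
cv2.imwrite("pics/s10.png",np.hstack(out))
bed();go(O+B@[-1,-50,100],toolR(-B[:,2],-B[:,0]))
E
```

```text
bed pos [ 80.09  82.11 129.57] bedF [-0.91 -0.37 -0.13] w 51.2 t 14.68
t 14.68 pos [552.8  100.3  292.25] shift cm [ -3.4  -13.92  -6.61] turn [ 33.99  -8.68 -84.25] F [-0.66 -0.48 -0.56] w 51.2 j [ 0.5   0.13 -0.23  0.08 -1.01  1.19]
```

View pics/s10.png

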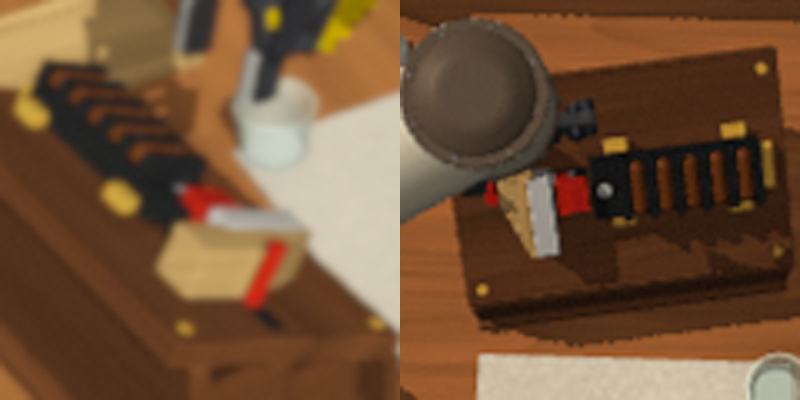

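```bash
cat > kin.py <<'E'
import numpy as np
from scipy.optimize import least_squares
V=[0,0,-1]
from scipy.spatial.transform import Rotation as Ro
t30=lambda q: Ro.from_quat(q).as_matrix()[:,2]
D=[(-.8534,.3856,.0066,[276.5,-559.8,230.2],V,-1.194),(.51,.02,-.44,[418.82,49.83,238.99],V,-1.11),(.85,.42,-.31,[477.87,304.44,98.03],V,-.84),
(.85,.27,-.1,[477.45,303.46,256.73],V,-1.2),(.45,.37,.12,[622.22,123.59,283.56],V,-1.32)]
q1=[.963,.073,.257,-.021]; q2=[.963,.076,.259,-.022]; q3=[.991,.079,.104,-.01]
D+=[(.51,.14,-.42,[625.06,120.77,284.73],t30(q1),-.54),(.48,.24,-.54,[643.65,123.91,211.15],t30(q2),-.33),(.47,.24,-.59,[638,123.4,201.2],t30(q2),-.285),
(.46,.23,-.63,[629.14,122.04,195.1],t30(q2),-.25),(.45,.22,-.68,[621.11,120.8,190.46],t30(q2),-.22),(.48,.32,-.23,[617.7,123.8,194.],t30(q3),-.82),(.49,.3,-.31,[598.35,115.18,179.7],t30(q3),-.76)]
def wrist(p,j1,j2,j3):
    a,L1,L2,e,h,d,Lt=p; ph=j2-j3
    r=a+L1*np.sin(j2)+L2*np.cos(ph)+e*np.sin(ph); z=h+L1*np.cos(j2)-L2*np.sin(ph)+e*np.cos(ph)
    return np.array([r*np.cos(j1)+d*np.sin(j1), r*np.sin(j1)-d*np.cos(j1), z])
def res(p): return np.concatenate([wrist(p,*s[:3])+p[6]*np.array(s[4])-s[3] for s in D])
S=least_squares(res,[0,500,500,0,300,160,200],loss='soft_l1',f_scale=3)
P=S.x
def ik(pos,t):
    w=np.array(pos)-P[6]*np.array(t)
    best=None
    for g in ([.3,0],[.3,-.6],[0,-.5],[.6,0],[1,-.2]):
        r=least_squares(lambda q:wrist(P,*q)-w,[np.arctan2(w[1],w[0])+.25,*g])
        if r.cost<1 and -1.21<r.x[1]<2.06 and -1.07<r.x[2]<1.41:
            j1,j2,j3=r.x; ph=j2-j3; f=np.array([np.cos(ph)*np.cos(j1),np.cos(ph)*np.sin(j1),-np.sin(ph)])
            return r.x,-np.arccos(f@t)
if __name__=="__main__":
    np.set_printoptions(precision=2,suppress=True)
    print(P,np.abs(S.fun).max())
    for s in D: print(s[5],ik(s[3],s[4]))
    from st import O,B
    for th in (-20,-10,0,10,20):
        for x,z in ((-1,6),(-1,100)):
            t=-B[:,2]*np.cos(np.radians(th))+B[:,1]*np.sin(np.radians(th))
            print(th,z,ik(O+B@[x,-50,z],t))
E
python3 kin.py
```

```text
[128.85 534.15 292.55 -16.01 215.24 151.43 356.1 ] 47.67423788608552
-1.194 (array([-0.87,  0.4 ,  0.04]), np.float64(-1.2026923921366226))
-1.11 (array([ 0.49,  0.03, -0.47]), np.float64(-1.0717486637066123))
-0.84 (array([ 0.84,  0.47, -0.41]), np.float64(-0.6872062572151034))
-1.2 (array([ 0.84,  0.28, -0.07]), np.float64(-1.2188042693886243))
-1.32 (array([0.44, 0.39, 0.2 ]), np.float64(-1.3849262047590056))
-0.54 (array([ 0.54,  0.1 , -0.39]), np.float64(-0.6114120408757923))
-0.33 (array([ 0.52,  0.24, -0.54]), np.float64(-0.3488400434933644))
-0.285 (array([ 0.53,  0.24, -0.57]), np.float64(-0.3123622026554308))
-0.25 (array([ 0.54,  0.24, -0.61]), np.float64(-0.2877681594353776))
-0.22 (array([ 0.54,  0.24, -0.64]), np.float64(-0.26950535641900647))
-0.82 (array([ 0.48,  0.33, -0.27]), np.float64(-0.7737350545142282))
-0.76 (array([ 0.48,  0.32, -0.36]), np.float64(-0.6996355480543522))
-20 6 (array([ 0.57,  0.32, -1.  ]), np.float64(-0.5322331396395299))
-20 100 (array([ 0.63, -0.  , -0.87]), np.float64(-0.656775668855214))
-10 6 (array([ 0.41,  0.27, -0.97]), np.float64(-0.32578065480087653))
-10 100 (array([ 0.45, -0.04, -0.83]), np.float64(-0.4459682456579494))
0 6 (array([ 0.24,  0.27, -0.92]), np.float64(-0.14645359214643294))
0 100 (array([ 0.26, -0.02, -0.79]), np.float64(-0.2854502184924922))
10 6 (array([ 0.08,  0.31, -0.86]), np.float64(-0.23943562303213137))
10 100 (array([ 0.07,  0.04, -0.75]), np.float64(-0.34792165040529704))
20 6 (array([-0.06,  0.39, -0.78]), np.float64(-0.4533935509561085))
20 100 (array([-0.09,  0.14, -0.7 ]), np.float64(-0.5479115057290851))
```

```bash
python3 - <<'E'
s=open('kin.py').read()
a=s.index("def wrist"); b=s.index("if __name__")
new='''def wrist(p,j1,j2,j3,t):
    a,L1,L2,e,h,d,Lt=p; ph=j2-j3
    r=a+L1*np.sin(j2)+L2*np.cos(ph)+e*np.sin(ph); z=h+L1*np.cos(j2)-L2*np.sin(ph)+e*np.cos(ph)
    f=np.array([np.cos(ph)*np.cos(j1),np.cos(ph)*np.sin(j1),-np.sin(ph)]); y=np.cross(t,f); y/=np.linalg.norm(y)
    return np.array([r*np.cos(j1), r*np.sin(j1), z])+d*y+Lt*np.array(t), f
def res(p): return np.concatenate([wrist(p,*s[:3],s[4])[0]-s[3] for s in D])
S=least_squares(res,[0,450,450,0,300,160,200],loss='soft_l1',f_scale=3)
P=S.x
def ik(pos,t):
    best=None
    for g in ([.3,0],[.3,-.6],[0,-.5],[.6,0],[1,-.2]):
      for dj in (0,.3,.6,-.3):
        r=least_squares(lambda q:wrist(P,*q,t)[0]-pos,[np.arctan2(pos[1],pos[0])+dj,*g])
        if r.cost<1 and -1.21<r.x[1]<2.06 and -1.07<r.x[2]<1.41:
            f=wrist(P,*r.x,t)[1]
            return r.x,-np.arccos(f@t)
'''
open('kin.py','w').write(s[:a]+new+s[b:])
E
python3 kin.py
```

```text
[  3.08 563.89 420.46  -3.13 163.64 159.17 297.79] 3.0796160350771515
-1.194 (array([-0.85,  0.38,  0.  ]), np.float64(-1.191765139379704))
-1.11 (array([ 0.51,  0.02, -0.44]), np.float64(-1.107780729899037))
-0.84 (array([ 0.85,  0.42, -0.31]), np.float64(-0.8404122607892236))
-1.2 (array([ 0.85,  0.27, -0.1 ]), np.float64(-1.2053711739926605))
-1.32 (array([0.45, 0.37, 0.12]), np.float64(-1.3190825304788056))
-0.54 (array([ 0.51,  0.14, -0.42]), np.float64(-0.5469023756065413))
-0.33 (array([ 0.48,  0.24, -0.54]), np.float64(-0.32515161800336073))
-0.285 (array([ 0.47,  0.24, -0.59]), np.float64(-0.282570193532376))
-0.25 (array([ 0.46,  0.23, -0.64]), np.float64(-0.247568276003658))
-0.22 (array([ 0.45,  0.22, -0.68]), np.float64(-0.21642173467781614))
-0.82 (array([ 0.48,  0.32, -0.23]), np.float64(-0.8169539794557364))
-0.76 (array([ 0.49,  0.3 , -0.3 ]), np.float64(-0.7657940595331995))
-20 6 (array([-0.12,  0.2 , -0.94]), np.float64(-0.2531144803190343))
-20 100 (array([ 0.22, -0.  , -0.97]), np.float64(-0.3920042776987657))
-10 6 None
-10 100 (array([ 0.25, -0.02, -0.9 ]), np.float64(-0.2854774022688462))
0 6 (array([ 0.21,  0.19, -0.8 ]), np.float64(-0.06419946542407044))
0 100 (array([ 0.27, -0.01, -0.67]), np.float64(-0.39046020938071013))
10 6 (array([ 0.08,  0.22, -0.42]), np.float64(-0.46435106633523177))
10 100 (array([ 0.09,  0.04, -0.44]), np.float64(-0.6100310965845497))
20 6 (array([-0.08,  0.28, -0.29]), np.float64(-0.7179960264092765))
20 100 (array([-0.08,  0.1 , -0.3 ]), np.float64(-0.8425298255993934))
```

```bash
cat >> st.py <<'E'
TH=np.radians(12)
def tm(Bm): return -Bm[:,2]*np.cos(TH)+Bm[:,1]*np.sin(TH)
def toolm(Bm): return toolR(tm(Bm),-Bm[:,0])
E
python3 - <<'E'
from st import *
from kin import ik
for z in (5,40,80,120): print(z,ik(O+B@[-1,-45,z],tm(B)))
a=np.radians(1.7)
for f in (0,np.pi):
    y=np.array([np.cos(a+f),np.sin(a+f),0]); Mb=np.stack([np.cross(y,[0,0,1]),y,[0,0,1]],1)
    for z in (12,60,200): print(f,z,ik([487,-317,z],tm(Mb)))
go(O+B@[-1,-45,80],toolm(B))
E
```

```text
5 (array([ 0.06,  0.23, -0.39]), np.float64(-0.5085782802421157))
40 (array([ 0.06,  0.16, -0.41]), np.float64(-0.5540510196676937))
80 (array([ 0.07,  0.08, -0.42]), np.float64(-0.6149658786346314))
120 (array([ 0.07,  0.01, -0.41]), np.float64(-0.6846543098014499))
0 12 (array([-0.34,  0.51, -0.41]), np.float64(-0.4605819185378352))
0 60 (array([-0.34,  0.43, -0.39]), np.float64(-0.5615023646256522))
0 200 (array([-0.34,  0.26, -0.24]), np.float64(-0.8786925273393378))
3.141592653589793 12 (array([-0.27,  0.63, -0.24]), np.float64(-0.9005262947529831))
3.141592653589793 60 (array([-0.27,  0.57, -0.21]), np.float64(-0.9985397325355801))
3.141592653589793 200 (array([-0.27,  0.42, -0.05]), np.float64(-1.2969448853024033))
t 14.68 pos [552.8  100.3  292.25] shift cm [ -2.49 -13.27  -8.35] turn [ 40.92   1.94 -80.14] F [-0.66 -0.48 -0.56] w 51.2 j [ 0.5   0.13 -0.23  0.08 -1.01  1.19]
```

play_rows(motion=[100,-0.5,-3,0,4.5,0.2,-8.9,100,-1,-6,0,9,0.4,-17.8,100,-1.5,-9,0,13.6,0.6,-26.7,100,-2,-12,0,18.1,0.9,-35.6,100,-2.5,-13.3,0,22.7,1.1,-44.5])

```text
clock: 15.3
position: [527.3, -33.9, 290.2]
ee_rot: [0.926, -0.326, 0.102, -0.161]
contact_force: [0.2, -0.0, 0.0]
gripper_width: 85.6
```

play_rows(motion=[100,0,0,0,4.5,0.2,-8.9,100,0,0,0,9,0.4,-17.8,100,0,0,0,13.6,0.6,-26.7,100,0,0,0,18.2,0.9,-35.6,100,0,0,0,18.2,0.9,-35.6])

```text
clock: 15.92
position: [526.9, -32.8, 290.3]
ee_rot: [0.75, -0.603, 0.088, -0.26]
contact_force: [0.3, 0.1, -0.2]
gripper_width: 85.5
```

```bash
python3 - <<'E'
from st import *
bed();go(O+B@[-1,-45,50],toolm(B))
E
```

```text
bed pos [ 38.82 -45.23 151.1 ] bedF [ 0.19  0.04 -0.35] w 85.5 t 15.93
t 15.93 pos [526.9  -32.76 290.27] shift cm [  1.58   0.28 -10.75] turn [ 0.05 -0.3  -0.17] F [ 0.33  0.09 -0.21] w 85.5 j [ 0.08 -0.   -0.32 -0.35 -0.79  0.32]
```

play_rows(motion=[100,0.5,0.1,-4,0,-0.3,-0.2,100,1.2,0.2,-8,0,-0.3,-0.2,100,1.6,0.3,-10.7,0,-0.3,-0.2,100,1.6,0.3,-10.7,0,-0.3,-0.2])

```text
clock: 16.42
position: [543.1, -29.7, 182.1]
ee_rot: [0.749, -0.603, 0.09, -0.26]
contact_force: [0.0, -0.1, -0.1]
gripper_width: 85.5
```

```bash
python3 - <<'E'
from st import *
bed();go(O+B@[-1,-45,5],toolm(B))
out=[]
for n,(x,y,w) in (("scene",(240,180,100)),("top",(260,160,120))):
    p,d=arm.get_image(n); out.append(cv2.resize(p[y:y+w,x:x+w,::-1],(400,400),interpolation=cv2.INTER_CUBIC))
cv2.imwrite("pics/s11.png",np.hstack(out))
E
```

```text
bed pos [ -0.96 -44.71  49.16] bedF [-0.02 -0.14 -0.05] w 85.5 t 16.43
t 16.43 pos [543.14 -29.65 182.1 ] shift cm [ 2.18  0.32 -3.83] turn [ 0.07 -0.17  0.  ] F [ 0.03 -0.13 -0.05] w 85.5 j [ 0.07  0.14 -0.41 -0.48 -0.57  0.49]
```

View pics/s11.png

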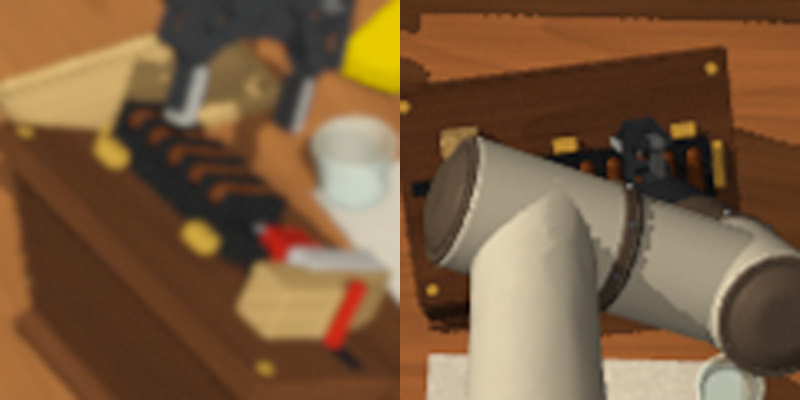

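play_rows(motion=[100,0.8,0.1,-1.4,0,-0.2,0,100,1.6,0.2,-2.8,0,-0.2,0,100,2.2,0.3,-3.8,0,-0.2,0,100,2.2,0.3,-3.8,0,-0.2,0])

```text
clock: 17.02
position: [566.3, -26.8, 145.9]
ee_rot: [0.747, -0.603, 0.092, -0.263]
contact_force: [0.0, 0.5, -0.6]
gripper_width: 85.6
```

```bash
python3 - <<'E'
from st import *
bed();go(O+B@[-1,-45,4],toolm(B))
p,d=arm.get_image("scene"); cv2.imwrite("pics/s12.png",cv2.resize(p[180:280,240:360,::-1],(720,600),interpolation=cv2.INTER_CUBIC))
E
```

```text
bed pos [  1.15 -45.52   6.18] bedF [-0.21  0.46 -0.58] w 85.6 t 17.02
t 17.02 pos [566.29 -26.78 145.93] shift cm [-0.08  0.04 -0.3 ] turn [0.01 0.28 0.13] F [ 0.04  0.47 -0.61] w 85.6 j [ 0.06  0.23 -0.39 -0.55 -0.51  0.58]
```

View pics/s12.png

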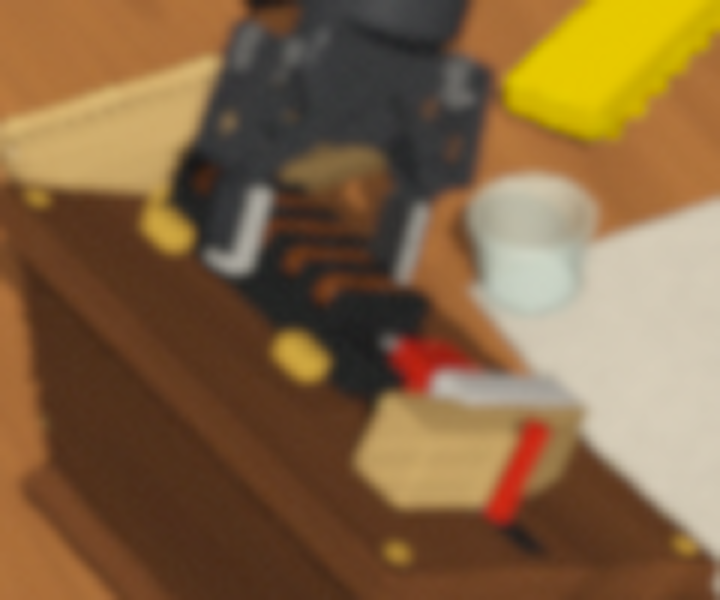

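play_rows(motion=[100,-0.1,0,-0.25,0,0.2,0,0,-0.1,0,-0.25,0,0.2,0,0,-0.1,0,-0.25,0,0.2,0,0,-0.1,0,-0.25,0,0.2,0,0,-0.1,0,-0.25,0,0.2,0])

```text
clock: 17.7
position: [564.7, -26.8, 145.2]
ee_rot: [0.748, -0.603, 0.092, -0.262]
contact_force: [-5.6, -1.1, 6.0]
gripper_width: 52.6
```

```bash
python3 - <<'E'
from st import *
bed();go(O+B@[-1,-45,84],toolm(B))
E
```

```text
bed pos [ -0.58 -45.26   6.39] bedF [-1.91 -0.19  8.08] w 52.6 t 17.7
t 17.7 pos [564.67 -26.78 145.25] shift cm [-3.87 -0.59  6.7 ] turn [0.   0.19 0.08] F [-5.59 -1.08  6.04] w 52.6 j [ 0.06  0.23 -0.39 -0.55 -0.51  0.58]
```

play_rows(motion=[0,-0.5,-0.1,0.9,0,0,0,0,-1.2,-0.2,2.1,0,0,0,0,-2,-0.3,3.5,0,0,0,0,-3,-0.45,5.2,0,0,0,0,-4,-0.6,7,0,0,0])

```text
clock: 18.32
position: [524.3, -32.8, 216.0]
ee_rot: [0.748, -0.603, 0.092, -0.262]
contact_force: [-0.3, -0.0, -3.2]
gripper_width: 52.7
```

```bash
python3 - <<'E'
from st import *
bed();
p,d=arm.get_image("scene"); cv2.imwrite("pics/s13.png",cv2.resize(p[150:280,220:376,::-1],(720,600),interpolation=cv2.INTER_CUBIC))
E
```

```text
bed pos [ -0.52 -44.86  88.04] bedF [-1.86  0.02 -2.59] w 52.7 t 18.32
```

View pics/s13.png

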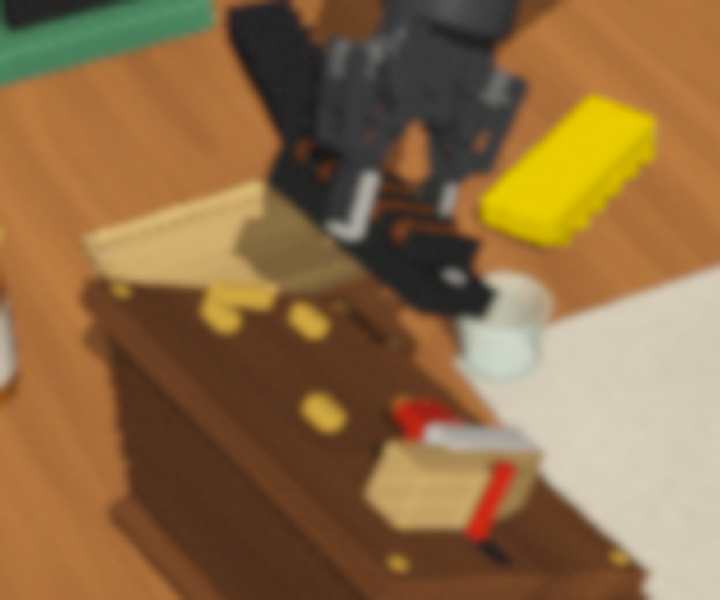

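The mould is out, held at about (400,230) in the crop, and weighs about 3.2 N. The wedge still props the catch. I'm working out the transfer to the tray.

```bash
cat >> st.py <<'E'
def Mb(yaw): 
    a=np.radians(yaw); y=np.array([np.cos(a),np.sin(a),0]); return np.stack([np.cross(y,[0,0,1]),y,[0,0,1]],1)
TR=np.array([487,-317.5,0])
E
python3 - <<'E'
from st import *
from kin import ik
M=Mb(181.7)
for h in (6,60,160): print(ik(TR+[0,0,h]+M@[0,4.7,6.4],tm(M)))
go(TR+[0,0,170]+M@[0,4.7,6.4],toolm(M))
p,d=arm.get_image("top"); P,u,v=pts("top",d)
m=(abs(P[:,0]-487)<120)&(abs(P[:,1]+318)<90)&(P[:,2]>11)&(P[:,2]<24); 
Q=P[m]; print(np.percentile(Q[:,0],[1,99]),np.percentile(Q[:,1],[1,99]),np.median(Q[:,2]))
cv2.imwrite("pics/t13.png",cv2.resize(p[190:310,360:520,::-1],(800,600),interpolation=cv2.INTER_CUBIC))
for n in("glass","bottle"): print(n,onz("top",arm.place_of(n,"top")[0]['uv'],0) if arm.place_of(n,"top") else None)
E
```

```text
(array([-0.27,  0.62, -0.25]), np.float64(-0.8952173424938781))
(array([-0.27,  0.55, -0.21]), np.float64(-1.006356406608732))
(array([-0.27,  0.45, -0.1 ]), np.float64(-1.219614858187064))
t 18.38 pos [524.59 -33.08 218.9 ] shift cm [ -4.23 -28.46  -4.25] turn [-25.51  21.31  80.61] F [-0.28  0.28 -2.08] w 52.8 j [ 0.07  0.06 -0.42 -0.44 -0.62  0.44]
[390.45 594.09] [-373.98 -257.83] 14.901438916888
glass [ 397.88 -140.95    0.  ]
bottle [ 708.99 -266.94    0.  ]
```

View pics/t13.png

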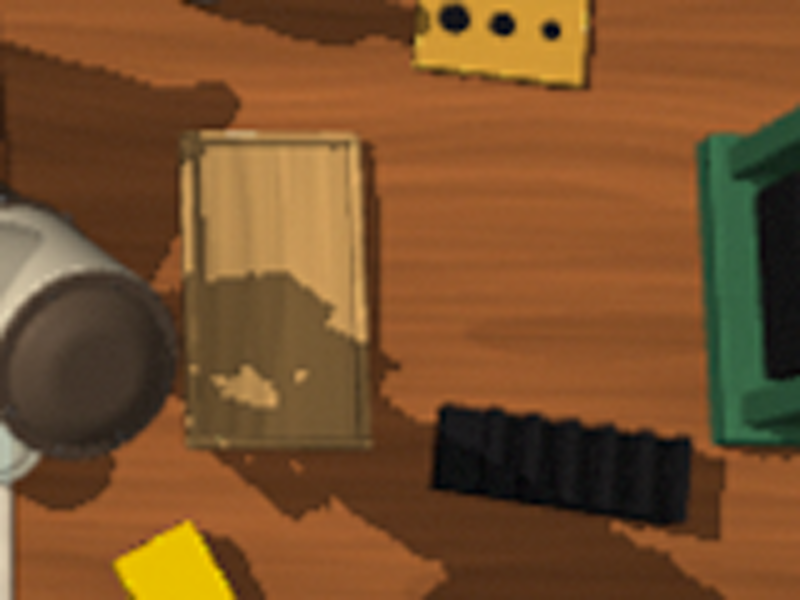

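play_rows(motion=[0,-0.5,-3.5,1,-2.9,2.4,9.1,0,-1,-7,1,-5.7,4.8,18.2,0,-1.5,-10.5,1,-8.6,7.2,27.2,0,-2,-14,1,-11.4,9.6,36,0,-2.5,-18,1,-14.3,12,45.2])

```text
clock: 19.25
position: [500.8, -214.3, 223.8]
ee_rot: [0.953, -0.277, -0.02, -0.121]
contact_force: [0.5, 0.3, -3.4]
gripper_width: 52.7
```

play_rows(motion=[0,-0.4,-3,0,-2.8,2.4,9,0,-0.8,-6,0,-5.6,4.7,18,0,-1.2,-8.5,0,-8.4,7,26.6,0,-1.5,-10.5,-1,-11.2,9.3,35.4,0,-1.5,-10.5,-3,-11.2,9.3,35.4])

```text
clock: 19.88
position: [486.5, -318.1, 193.0]
ee_rot: [0.994, 0.014, -0.104, 0.004]
contact_force: [0.2, 0.8, -4.0]
gripper_width: 52.9
```

```bash
sed -i 's/^TR=.*/TR=np.array([490,-317,0])/' st.py; python3 - <<'E'
from st import *
M=Mb(181.7)
go(TR+[0,0,50]+M@[0,4.7,6.4],toolm(M))
p,d=arm.get_image("scene"); cv2.imwrite("pics/s14.png",cv2.resize(p[120:240,200:360,::-1],(800,600),interpolation=cv2.INTER_CUBIC))
E
```

```text
t 19.88 pos [ 486.49 -318.11  192.99] shift cm [ -0.12   0.1  -13.66] turn [ 0.3   0.01 -0.  ] F [ 0.22  0.84 -3.99] w 52.9 j [-0.27  0.43 -0.06  0.07 -1.28  1.84]
```

View pics/s14.png

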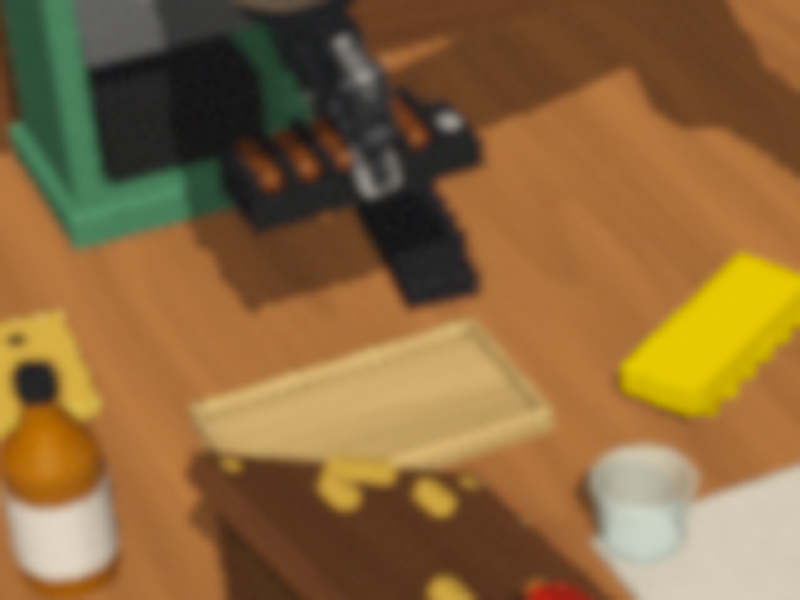

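play_rows(motion=[0,-0.1,0.1,-4,0.3,0,0,0,-0.1,0.1,-8,0.3,0,0,0,-0.1,0.1,-12,0.3,0,0,0,-0.1,0.1,-13.7,0.3,0,0,0,-0.1,0.1,-13.7,0.3,0,0])

```text
clock: 20.55
position: [484.2, -316.8, 56.9]
ee_rot: [0.994, 0.014, -0.106, 0.001]
contact_force: [0.9, -0.3, -3.8]
gripper_width: 52.6
```

```bash
python3 - <<'E'
from st import *
M=Mb(181.7)
go(TR+[0,0,9]+M@[0,4.7,6.4],toolm(M))
p,d=arm.get_image("scene"); cv2.imwrite("pics/s15.png",cv2.resize(p[150:240,220:340,::-1],(800,600),interpolation=cv2.INTER_CUBIC))
P,u,v=pts("top",arm.get_image("top")[1]); 
E
```

```text
t 20.55 pos [ 484.18 -316.79   56.85] shift cm [ 0.11 -0.03 -4.15] turn [-0.04 -0.13  0.07] F [ 0.91 -0.31 -3.8 ] w 52.6 j [-0.27  0.57 -0.22  0.07 -0.99  1.82]
```

View pics/s15.png

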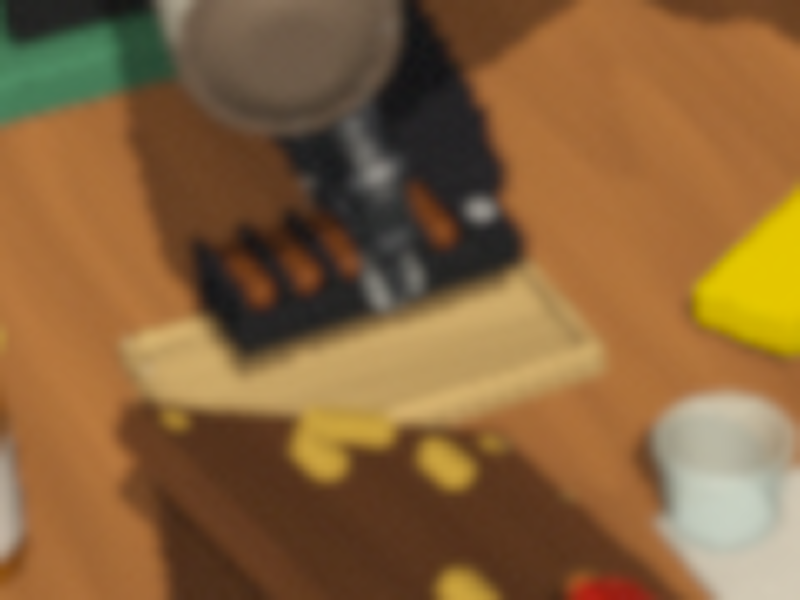

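play_rows(motion=[0,0.1,0,-1.5,0,0,0,0,0.1,0,-2.7,0,0,0,0,0.1,0,-3.5,0,0,0,0,0.1,0,-4,0,0,0,0,0.1,0,-4.2,0,0,0])

```text
clock: 21.28
position: [485.2, -316.8, 15.5]
ee_rot: [0.994, 0.014, -0.105, 0.001]
contact_force: [0.2, 0.0, -2.5]
gripper_width: 53.0
```

```bash
python3 - <<'E'
from st import *
M=Mb(181.7)
go(TR+[0,0,6]+M@[0,4.7,6.4],toolm(M))
E
```

```text
t 21.27 pos [ 485.23 -316.77   15.48] shift cm [ 0.01 -0.04 -0.31] turn [-0.01 -0.04  0.06] F [ 0.16  0.01 -2.54] w 53.0 j [-0.27  0.62 -0.25  0.08 -0.91  1.81]
```

play_rows(motion=[0,0,0,-0.1,0,0,0,0,0,0,-0.2,0,0,0,0,0,0,-0.3,0,0,0,0,0,0,-0.3,0,0,0])

```text
clock: 21.78
position: [485.3, -316.8, 12.9]
ee_rot: [0.994, 0.014, -0.105, 0.001]
contact_force: [-1.1, 0.4, -3.0]
gripper_width: 52.8
```

```bash
python3 - <<'E'
from st import *
M=Mb(181.7)
go(TR+[0,0,6]+M@[0,4.7,6.4],toolm(M))
p,d=arm.get_image("scene"); cv2.imwrite("pics/s16.png",cv2.resize(p[150:240,220:340,::-1],(800,600),interpolation=cv2.INTER_CUBIC))
E
```

```text
t 21.77 pos [ 485.31 -316.77   12.9 ] shift cm [-0.   -0.04 -0.05] turn [-0.01 -0.    0.07] F [-1.1   0.37 -3.01] w 52.8 j [-0.27  0.62 -0.25  0.08 -0.9   1.81]
```

View pics/s16.png

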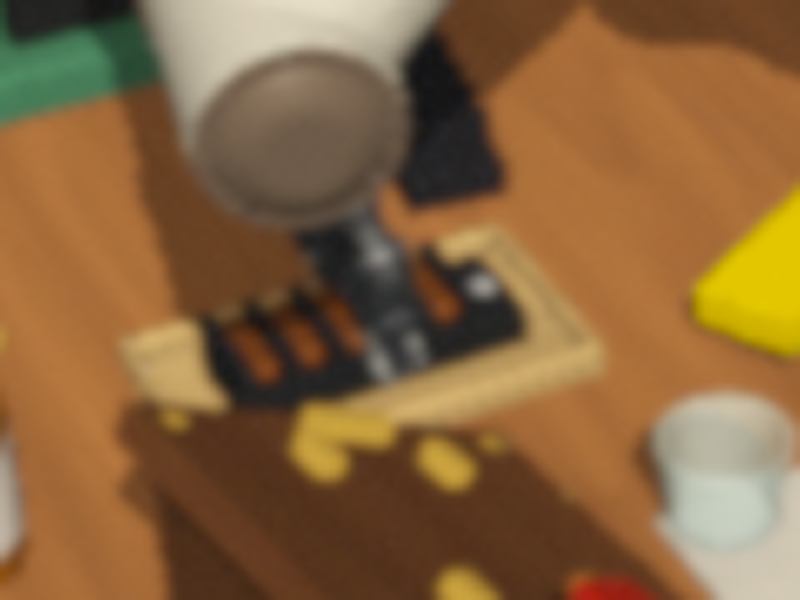

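play_rows(motion=[0,0,0,-0.1,0,0,0,0,0,0,-0.15,0,0,0,0,0,0,-0.15,0,0,0])

```text
clock: 22.2
position: [485.4, -316.8, 12.2]
ee_rot: [0.994, 0.014, -0.104, 0.002]
contact_force: [-1.2, 1.6, 3.6]
gripper_width: 52.8
```

The mould touches the tray floor: the vertical force went from -3 N to +3.6 N. I'll open part way so the finger backs clear the tray walls, then rise.

play_rows(motion=[76,0,0,0,0,0,0,76,0,0,0,0,0,0,76,0,0,0,0,0,0])

```text
clock: 22.58
position: [485.4, -316.8, 11.2]
ee_rot: [0.994, 0.014, -0.105, 0.001]
contact_force: [-0.5, -0.5, 0.6]
gripper_width: 65.0
```

```bash
python3 - <<'E'
from st import *
go([0,0,0],np.eye(3))
E
```

```text
t 22.57 pos [ 485.38 -316.83   11.21] shift cm [-48.54  31.68  -1.12] turn [-178.83   -2.55   18.8 ] F [-0.52 -0.51  0.57] w 65.0 j [-0.27  0.63 -0.25  0.08 -0.9   1.81]
```

play_rows(motion=[76,0.2,0,1,0,0,0,76,0.8,0,4,0,0,0,76,1.7,0,8,0,0,0,76,2,0,13,0,0,0,76,2,0,18,0,0,0])

```text
clock: 23.2
position: [505.5, -316.7, 193.6]
ee_rot: [0.994, 0.014, -0.104, 0.002]
contact_force: [0.2, 0.2, 0.1]
gripper_width: 64.8
```

play_rows(motion=[76,-5,-6,2,0,0,0,76,-10,-12,2,0,0,0,76,-12,-16,2,0,0,0,76,-12,-16,2,0,0,0])

```text
clock: 23.7
position: [383.0, -479.1, 212.1]
ee_rot: [0.994, 0.012, -0.104, 0.002]
contact_force: [-0.7, 0.4, -0.3]
gripper_width: 65.1
```

```bash
python3 - <<'E'
from st import *
im=[]
p,d=arm.get_image("scene"); im.append(cv2.resize(p[150:290,220:360,::-1],(400,400),interpolation=cv2.INTER_CUBIC))
p,dt=arm.get_image("top"); im.append(cv2.resize(p[160:300,260:450-0,::-1][:, :],(400,295),interpolation=cv2.INTER_CUBIC)); im[1]=cv2.copyMakeBorder(im[1],0,105,0,0,cv2.BORDER_CONSTANT)
cv2.imwrite("pics/s17.png",np.hstack(im))
# mould top: points z 30..50 over tray
for n,dd in(("scene",d),("top",dt)):
    P,u,v=pts(n,dd); m=(abs(P[:,0]-490)<100)&(abs(P[:,1]+317)<55)&(P[:,2]>24)&(P[:,2]<60); Q=P[m]
    r=cv2.minAreaRect(Q[:,:2].astype(np.float32)); print(n,len(Q),r,np.percentile(Q[:,2],[5,50,95]))
    T=Q[Q[:,2]>36]
    A=np.c_[T[:,:2]-T[:,:2].mean(0),np.ones(len(T))]; print(" plane slopes",np.linalg.lstsq(A,T[:,2],rcond=None)[0])
    # pin + wedge
    L=(P-O)@B; k=(abs(L[:,0]-40)<30)&(abs(L[:,1]-92)<40)&(L[:,2]>28)&(L[:,2]<38); print(" wedge top bed",L[k].mean(0) if k.any() else None,L[k].min(0),L[k].max(0))
    k=(abs(L[:,0]-10)<15)&(L[:,1]>100)&(L[:,1]<125)&(L[:,2]>37)&(L[:,2]<48); print(" pin top bed",k.sum(),L[k].mean(0) if k.any() else None)
print(arm.read_state()['clock'],arm.read_state()['contact_force'])
E
```

```text
scene 553 ((491.8446044921875, -313.52490234375), (149.9523162841797, 62.49725341796875), 0.7568917870521545) [25.27 37.75 42.57]
 plane slopes [-0.01  0.01 39.65]
 wedge top bed [33.13 90.65 32.65] [10.44 53.17 28.16] [ 61.72 118.85  37.6 ]
 pin top bed 17 [ 11.71 113.15  41.28]
top 442 ((519.645751953125, -300.9986572265625), (76.66273498535156, 139.84474182128906), 89.56977844238281) [27.58 40.87 46.83]
 plane slopes [ 0.01  0.01 41.91]
 wedge top bed [34.17 86.66 34.71] [10.22 52.13 28.22] [ 60.62 112.53  38.  ]
 pin top bed 17 [ 11.24 108.23  41.73]
23.8 [-0.27  0.64 -0.8 ]
```

View pics/s17.png

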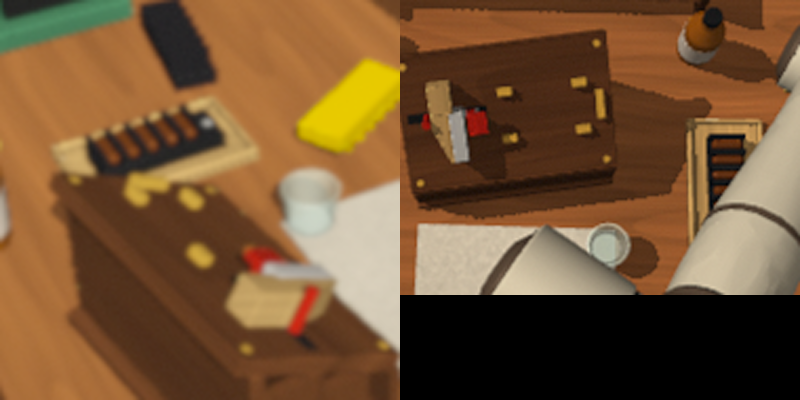

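The mould lies flat and centred in the tray at (155,140) in the scene crop, cigars up. The wedge holds the pin back at bed y≈111, about 16 mm. The glass and bottle stand where they were and the arm touches nothing. I'm handing in.

```bash
python3 - <<'E'
from bench import arm
print(arm.job_done(), arm.read_state()['clock'])
E
```

```text
the job is handed in; nothing more can be done
the job is handed in; nothing more can be done
```

I slid the wedge home and let go of it, so it alone held the catch. Then I lifted the mould out, set it on the tray floor and released it. I handed the job in at about 24 s of the 64 s allowed; no verdict was reported.

- **Wedge:** It stopped moving while the push rose to 12 N, so its shoulder is against the guide block. In the last pictures the pin sits at bed y of about 108 and 113 mm in the two cameras. That puts the catch back by about 16 mm, though the two readings differ by 5 mm.
- **Mould:** The scene camera puts its centre within about 5 mm of the tray's middle. It lies flat (slope about 0.01) with the cigars upward. The contact force changed sign when it touched the floor, so it was set down and not dropped. The arm half hid it from the top camera, so that camera's position for it is not usable.
- **Other things:** The glass, bottle and yellow mould look undisturbed in the last pictures. I did not measure the bystanders again one by one.
- **Changes along the way:** I let go of the wedge once, part-way in, and regripped it with the tool more upright because joint 5 was nearing its limit. For the same reason I gripped the mould with the tool rolled 12°.

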